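# Set up the plant carrier and hold it level off the desk

## Robot

A 6-joint arm with a two-finger parallel gripper is mounted at the origin on the work surface. World frame = base frame: x ahead of the robot, y to its left, z up, the work surface at z = 0. Lengths are in m, angles in rad, forces in N, time in s.
With the tool pointing down it reaches from about 0.425 to 0.95 m from the base axis. Payload 3.5 kg.
Tool frame: the origin (TCP) lies between the finger pads, 19 mm behind the fingertips; this is the grasp point; z points along the fingers, y is the line along which they close (so a half turn about z gives the same grasp; the last joint's range is limited). The gripper opens to 85 mm and grips with 20 to 120 N. Pads are 22 mm wide; open, the fingers measure 114 mm over their backs; the gripper's body (76 mm by 85 mm) begins 54 mm behind the grasp point. The pads swing forward as they close: fully open they stand 13 mm farther back than shut.
Start: joints at [-1.445, 0.286, 1.577, -0, 1.279, -0.15], TCP at [0.184, -0.649, 0.25] pointing down, gripper open.
Joint ranges: [-2.77, 2.77], [-0.9, 2.22], [0.21, 2.48], [-1.53, 4.67], [0.24, 2.81], [-2.84, 2.84]. Speed limits (rad/s): [2.79, 2.79, 3.14, 3.14, 3.14, 3.14].

## Interface

Orientations are given as a unit quaternion [x, y, z, w].
In Python, from plant import readout, cams, sign_off gives the robot as it stands. The module is installed in compiled form; this text tells all that it offers.
- The arm moves only by the tool step_arm, never from a script. Its argument "increments" is a list of rows, each a list of 2 entries, a list of its own where there are three numbers: the shift along the world's x, y, z in mm, then the turn, a rotation vector about the world's x, y, z in rad. In form: [[[x, y, z], [rx, ry, rz]], ...]. A call has 1 to 8 rows; each row shifts and turns the commanded pose from where the row before left it; what a row does not reach is not made up. A row lasts 1/12 s, in which the tool goes at most 41.7 mm and 7.16 degrees, less where a joint would pass 70% of its speed; a pose out of reach is approached as far as the arm can. A call is refused whole if a number of a shift passes 41.7 or a number of a turn 0.125, either way. A call with a gripper value outside its range is refused whole. "fingers" is the opening, from -1 (shut) to 1 (fully open), set as the call begins (left out, the last holds). The fingers move at their own pace and stop on an object; "grip_force" is the grip in N (left out, the last holds). Time passes only in rows, so rows that do not move let the fingers close. It gives the time, the measured TCP pose, the force, the opening and the grip force at its end, in the units of the state.
- readout.get_state(): the state, without advancing time (a new reading comes with each control period).
- cams.read_camera(name): name is "scene" or "side" or "wrist"; returns the picture (384x512x3 uint8, red, green, blue); there is no depth.
- cams.get_calibration(name): a dict with "fx", "fy", "cx", "cy" (pixels), "eye" and "rotation" of the camera in the world; the wrist camera has in their place "T_tool_cam" (4x4, takes a point from camera to tool coordinates, whose origin is the TCP and whose axes are the flange's). Camera axes: x right, y up, looking along -z (the intrinsics and any distortion apply to the point x, -y, -z); pixel columns grow to the right and rows downward; lengths in m; the calibration is good to about 2 mm. A picture is of the moment at which its call begins: read the wrist's pose just before it. get_calibration takes no time and is no camera call.
- sign_off(): hands the job in; it is judged then, once.
The state is a dict: "time": time; "qpos": joint angles; "dq": joint speeds; "joint_efforts": joint torques, N m; "eef_pos": TCP position; "tcp_rot": TCP orientation; "contact_force": force on the tool from outside, world axes, zero at the start; "wrist_torque": the same for the moment, N m; "opening": opening from 0.0 (shut) to 1.0 (fully open); "finger_force": force on a finger pad.
Only numpy, scipy, OpenCV 4.12 (cv2) and the standard library are available. Lean on these libraries where they do the work, as an engineer would, in place of code of your own. Each camera call takes 0.05 s, during which the arm holds its last target. There are 200 camera calls.

## Task

Load the empty peg pocket of the green plant carrier from the bottom up: first the round cork mat flat on the board between the four pegs, then the white saucer on the mat, then the grey pot with the succulent standing upright in the saucer, letting go of each. Then lift the loaded carrier by its wooden handle straight up until it is about 10 cm clear of the desk, resting on nothing, and finish still holding it there, steady and level, with the stack in place. Do not tip anything over and leave the mug, the phone and the picture frame where they are.

Things in the scene. Friction and masses are not known exactly. Their poses are not given: they have to be found in the camera images.
- carrier: Loose plant carrier, about 0.42 kg: green board 100 mm (its x) by 250 mm (its y), 8 mm thick; origin at the centre of its underside, z up. On its -y half the empty peg pocket, across its middle the wooden handle, on its +y half a fixed terracotta pot with a round cactus (60 mm across, top 82 mm above the underside; roughly balances the load).
- pocket (a point): Centre of the peg pocket on the board's upper face, 75 mm towards -y of the carrier's origin, 8 mm above its underside; axes as the carrier's. Four wooden pegs (10 mm across, 40 mm tall, top 7 mm tapered) at (+-26.6, +-26.6) mm leave a 60 mm disc 2.6 mm play all round. Fingers closing along the carrier's x fit through the 43 mm gaps between pegs on its +x and -x sides.
- handle (a point): Centre of the handle's grip bar, 158 mm above the carrier's underside, over its origin; axes as the carrier's. The bar is level, 96 mm long along the carrier's x, 14 mm thick along its y, 24 mm high: pinch it from above, fingers closing along the carrier's y. Two posts, 12 mm wide, at x = +-42 mm carry it.
- mat: Loose round cork mat, 60 mm across, 16 mm thick, 35 g; origin at the centre of its underside, z up.
- saucer: Loose round white saucer, 60 mm across, 14 mm high with straight outside, inner floor 4 mm above its underside, wall 3 mm (opening 54 mm); 60 g; origin at the centre of its underside, z up, open side up.
- pot: Loose straight-sided grey pot, 48 mm across, 50 mm high, with green succulent leaves up to 68 mm above its underside; 130 g; origin at the centre of its underside, z up.
- mug: Bystander: loose blue mug, 76 mm across, 85 mm high; origin at the centre of its underside, handle towards its +y.
- phone: Bystander: black phone lying flat, 148 x 72 x 9 mm (x, y, z); origin at the centre of its underside.
- frame: Bystander: small black picture frame standing upright, 150 mm wide (its y), 115 mm high, with a foot reaching 66 mm towards its +x; origin at the middle of the lower edge of the frame.
There are look-alikes about, which are no part of the job. Several things have the shape of the pot; the one meant has the colours described above.

How it is judged:
By the outcome, as a careful person would: the job done as asked, in the order asked, and still so for the second after the job is handed in, while the arm keeps its last pose, push and grip.
It also fails if it takes over 72 s, if anything falls off the work surface, if the arm or the gripper's body presses on something with over 40 N, if the wrist force passes 120 N, or if a joint passes its speed limit or range.

## Working session

There is one attempt and no reset: what is moved stays moved. The work goes in short steps, Python scripts to look and compute and a tool call to move; the robot and the scene stay as the last step left them, time stands still between calls to the robot, and variables do not carry over. Pictures are saved under pics/ and viewed, at most 10 in all, crops included, and the job is handed in when it is done.

Besides the shell and the picture viewer there is one more tool, called after "Call:" as name(argument=value, ...), one argument or row to a line, values as JSON. step_arm: Moves the arm, as the interface text tells. Its arguments: {"type":"object","properties":{"increments":{"type":"array","items":{"type":"array"}},"fingers":{"type":"number"},"grip_force":{"type":"number"}},"required":["increments"]}

```bash
mkdir -p pics; cat > h.py <<'E'
import numpy as np, cv2
from plant import readout, cams
from scipy.spatial.transform import Rotation as R
def cal(n, st=None):
    c=cams.get_calibration(n)
    if 'eye' in c: return c, np.array(c['eye']), np.array(c['rotation'])
    T=np.array(c['T_tool_cam']); Rt=R.from_quat(st['tcp_rot']).as_matrix()
    return c, Rt@T[:3,3]+np.array(st['eef_pos']), Rt@T[:3,:3]
def ray(cl,u,v):
    c,e,Rm=cl
    d=Rm@np.array([(u-c['cx'])/c['fx'],-(v-c['cy'])/c['fy'],-1.]); return e,d/np.linalg.norm(d)
def onz(cl,u,v,z):
    e,d=ray(cl,u,v); return e+d*(z-e[2])/d[2]
def proj(cl,p):
    c,e,Rm=cl; q=Rm.T@(np.array(p)-e); return np.array([c['cx']+c['fx']*q[0]/-q[2], c['cy']+c['fy']*q[1]/q[2]])
def tri(c1,p1,c2,p2):
    e1,d1=ray(c1,*p1); e2,d2=ray(c2,*p2)
    t=np.linalg.lstsq(np.stack([d1,-d2],1),e2-e1,rcond=None)[0]
    a=e1+t[0]*d1;b=e2+t[1]*d2; return (a+b)/2, np.linalg.norm(a-b)
def shot(n,f):
    st=readout.get_state(); im=cams.read_camera(n); cv2.imwrite('pics/'+f+'.png',im[:,:,::-1]); return im,st
E
python3 - <<'E'
from h import *
for n in ('scene','side','wrist'):
    im,st=shot(n,n+'0'); c=cams.get_calibration(n); print(n,c)
a=[cv2.imread(f'pics/{n}0.png') for n in('scene','side')]
print(st)
E
```

```text
scene {'fx': 368.50064955800764, 'fy': 368.50064955800764, 'cx': 260.2388030132021, 'cy': 191.5704101703574, 'eye': array([ 1.15301853, -0.35117243,  0.97576511]), 'rotation': array([0.28957368, 0.15572468, 0.46054837, 0.82449506])}
side {'fx': 413.99012439740324, 'fy': 413.99012439740324, 'cx': 257.04795304270203, 'cy': 190.63804542654862, 'eye': array([0.38732655, 1.13397593, 0.86264977]), 'rotation': array([-0.04563874,  0.47750785,  0.87496125, -0.06592547])}
wrist {'fx': 330.37744402320385, 'fy': 330.37744402320385, 'cx': 253.0075908367578, 'cy': 189.02688709269663, 'T_tool_cam': array([[-6.21374474e-04,  9.56700810e-01,  2.91072456e-01,
         7.47816208e-02],
       [ 9.99999803e-01,  5.67734776e-04,  2.68737319e-04,
        -3.01895666e-04],
       [ 9.18492551e-05,  2.91072565e-01, -9.56700974e-01,
        -1.23505928e-01],
       [ 0.00000000e+00,  0.00000000e+00,  0.00000000e+00,
         1.00000000e+00]])}
{'time': 0.1, 'qpos': array([-1.44501840e+00,  2.87118236e-01,  1.57806124e+00, -1.15170485e-05,
        1.27860902e+00, -1.50046535e-01]), 'dq': array([-0.00011438, -0.00211877, -0.00161416, -0.00110583, -0.00152263,
       -0.0004192 ]), 'joint_efforts': array([ 1.17419582e-03, -4.07292187e+01, -2.93698454e+01, -1.07979936e-04,
        3.43096486e-03,  2.66681418e-06]), 'eef_pos': array([ 0.18375335, -0.64891632,  0.24874143]), 'tcp_rot': array([ 9.90504346e-01,  1.37477035e-01,  7.80993885e-06, -1.09790568e-03]), 'contact_force': array([-0.90751667, -0.75387906,  0.63461759]), 'wrist_torque': array([-0.01350663,  0.01662763, -0.02108135]), 'finger_force': 0.0, 'opening': 1.0025621518349594}
```

View pics/scene0.png

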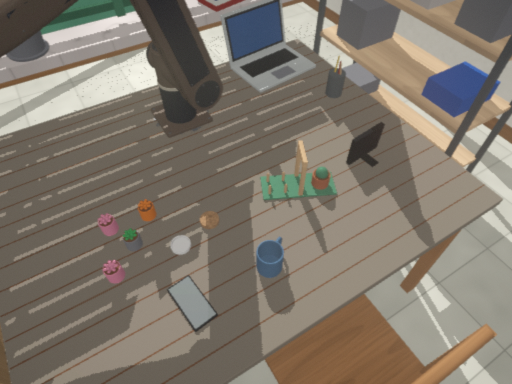

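View pics/side0.png

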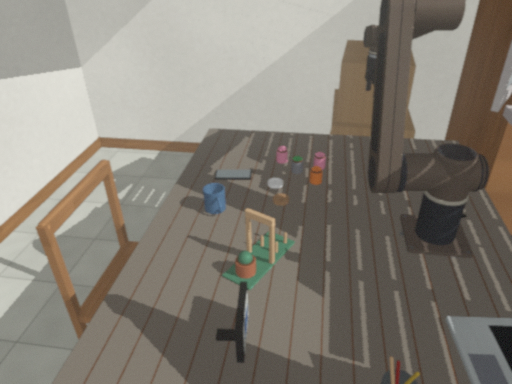

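The scene view shows the pot at (132,240), saucer (181,245), mat (209,220), carrier (298,185) and its handle (301,155). The side view shows the pot at (297,165), saucer (275,184), mat (280,199), and handle (260,217).

```bash
sed -i "s/np.array(c\['rotation'\])$/R.from_quat(c['rotation']).as_matrix()/" h.py
python3 - <<'E'
from h import *
S=cal('scene');D=cal('side')
for n,a,b in [('pot',(132,240),(297,165)),('saucer',(181,245),(275,184)),('mat',(209,220),(280,199)),('handle',(301,152),(260,217)),('cactus',(321,173),(246,258)),('orange',(147,212),(316,175)),('pinkA',(108,226),(319,160)),('pinkB',(114,272),(282,155)),('mug',(270,257),(214,199)),('phone',(192,302),(234,174))]:
    print(n,*np.round(tri(S,a,D,b),3))
for n,z in (('scene',3),('side',3)):
    im=cv2.imread(f'pics/{n}0.png'); 
    c=im[140:325,90:350] if n=='scene' else im[140:300,190:350]
    cv2.imwrite(f'pics/{n}c.png',cv2.resize(c,None,fx=3,fy=3,interpolation=cv2.INTER_CUBIC))
E
```

```text
Traceback (most recent call last):
ValueError: setting an array element with a sequence. The requested array has an inhomogeneous shape after 1 dimensions. The detected shape was (2,) + inhomogeneous part.
```

View pics/wrist0.png

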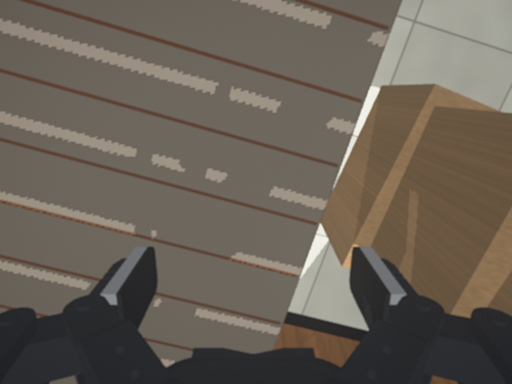

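The wrist view shows only bare desk and the table edge; fingers at (130,290) and (375,290).

```bash

python3 - <<'E'
from h import *
S=cal('scene');D=cal('side')
for n,a,b in [('pot',(132,240),(297,165)),('saucer',(181,245),(275,184)),('mat',(209,220),(280,199)),('handle',(301,152),(260,217)),('cactus',(321,173),(246,258)),('orange',(147,212),(316,175)),('pinkA',(108,226),(319,160)),('pinkB',(114,272),(282,155)),('mug',(270,257),(214,199)),('phone',(192,302),(234,174))]:
    p,e=tri(S,a,D,b);print(n,p.round(3),round(e,4))
for n,z in (('scene',3),('side',3)):
    im=cv2.imread(f'pics/{n}0.png'); 
    c=im[140:325,90:350] if n=='scene' else im[140:300,190:350]
    cv2.imwrite(f'pics/{n}c.png',cv2.resize(c,None,fx=3,fy=3,interpolation=cv2.INTER_CUBIC))
E
```

```text
pot [ 0.476 -0.368  0.026] 0.0001
saucer [ 0.553 -0.248  0.001] 0.0007
mat [ 0.52  -0.136  0.007] 0.0014
handle [0.542 0.188 0.159] 0.0031
cactus [0.576 0.254 0.056] 0.0021
orange [ 0.398 -0.294  0.025] 0.0068
pinkA [ 0.39  -0.414  0.029] 0.0051
pinkB [ 0.548 -0.446  0.026] 0.0022
mug [ 0.747 -0.054  0.042] 0.0038
phone [ 0.73  -0.297  0.003] 0.0038
```

View pics/scenec.png

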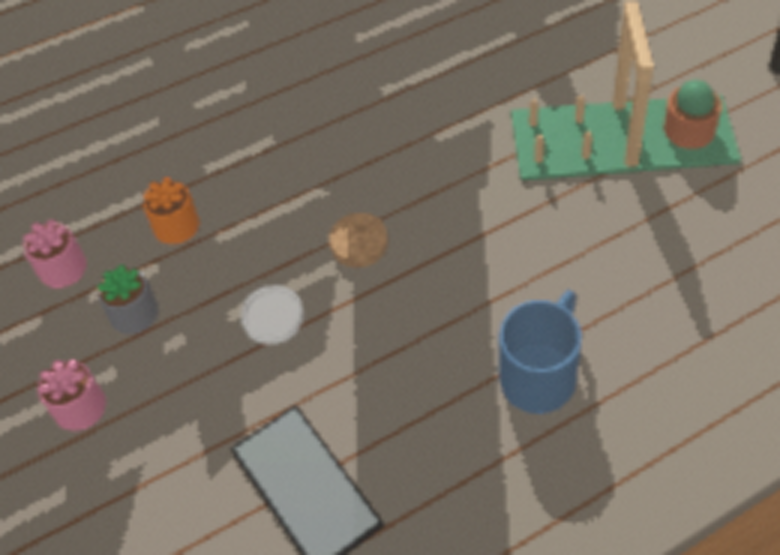

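The crop shows four pegs and handle bar running over the board, the grey pot among pink/orange decoys, with the saucer and mat between. Next I move to a survey position over the loose items.

Call:
step_arm(
  increments=[
    [[14.4, 20.4, 4], [0, 0, 0.116]],
    [[14.4, 20.4, 4], [0, 0, 0.116]],
    [[14.4, 20.4, 4], [0, 0, 0.116]],
    [[14.4, 20.4, 4], [0, 0, 0.116]],
    [[14.4, 20.4, 4], [0, 0, 0.116]],
    [[14.4, 20.4, 4], [0, 0, 0.116]],
    [[14.4, 20.4, 4], [0, 0, 0.116]],
    [[14.4, 20.4, 4], [0, 0, 0.116]],
  ],
)

```text
time: 0.82
eef_pos: [0.2995, -0.485, 0.2818]
tcp_rot: [0.823, 0.569, 0.0, -0.0]
contact_force: [0.1, 0.6, 0.4]
opening: 0.994
finger_force: 0.0
```

Call:
step_arm(
  increments=[
    [[14.4, 20.4, 4], [0, 0, 0.116]],
    [[14.4, 20.4, 4], [0, 0, 0.116]],
    [[14.4, 20.4, 4], [0, 0, 0.116]],
    [[14.4, 20.4, 4], [0, 0, 0.116]],
    [[14.4, 20.4, 4], [0, 0, 0.116]],
    [[14.4, 20.4, 4], [0, 0, 0.116]],
    [[14.4, 20.4, 4], [0, 0, 0.116]],
    [[14.4, 20.4, 4], [0, 0, 0.116]],
  ],
)

```text
time: 1.48
eef_pos: [0.4147, -0.3218, 0.3139]
tcp_rot: [0.481, 0.877, 0.0, -0.0]
contact_force: [-0.2, -0.3, -0.2]
opening: 0.999
finger_force: 0.0
```

Call:
step_arm(
  increments=[
    [[14.4, 20.4, 0], [0, 0, 0.116]],
    [[14.4, 20.4, 0], [0, 0, 0.116]],
    [[14.4, 20.4, 0], [0, 0, 0.116]],
    [[14.4, 20.4, 0], [0, 0, 0.116]],
    [[14.4, 20.4, 0], [0, 0, 0.116]],
    [[14.4, 20.4, 0], [0, 0, 0.116]],
    [[0, 0, 0], [0, 0, 0]],
    [[0, 0, 0], [0, 0, 0]],
  ],
)

```text
time: 2.15
eef_pos: [0.5008, -0.1998, 0.3136]
tcp_rot: [0.156, 0.988, -0.0, -0.0]
contact_force: [-0.6, -0.0, -0.7]
opening: 1.0
finger_force: 0.0
```

```bash
python3 - <<'E'
from h import *
im,st=shot('wrist','w1'); print(st['eef_pos'],st['tcp_rot'],st['qpos'].round(2),st['time'])
np.save('st1.npy',st,allow_pickle=True)
c=cal('wrist',st)
for n,p in dict(pot=(.476,-.368,.068),sau=(.553,-.248,.014),mat=(.52,-.136,.016)).items(): print(n,proj(c,p))
E
```

```text
[ 0.50083154 -0.19979004  0.31363138] [ 1.55760826e-01  9.87794698e-01 -5.93243844e-05 -4.43216970e-04] [-0.57 -0.06  1.84 -0.    1.36 -1.83] 2.15
pot [107.94036986 180.86666482]
sau [230.56407414 196.15727696]
mat [304.53309041 147.8109208 ]
```

View pics/w1.png

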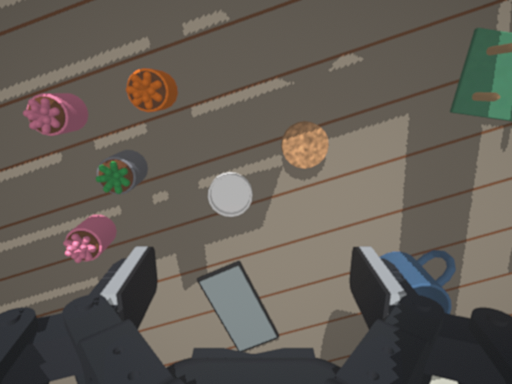

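The wrist view shows the mat at (305,145), saucer (231,194), grey pot (128,170, its leaves at 115,176), and the pegs end of the board at the right edge (490,80).

```bash
cat >> h.py <<'E'
def blob(im,roi,lo,hi):
    """largest blob of HSV range in roi (u0,v0,u1,v1): ellipse centre, axes"""
    u0,v0,u1,v1=roi; h=cv2.cvtColor(im[v0:v1,u0:u1],cv2.COLOR_RGB2HSV)
    m=cv2.inRange(h,np.array(lo),np.array(hi)); m=cv2.morphologyEx(m,cv2.MORPH_CLOSE,np.ones((3,3)))
    c=max(cv2.findContours(m,0,1)[0],key=cv2.contourArea); h=cv2.convexHull(c)
    (a,b),s,t=cv2.fitEllipse(h); return (a+u0+.0,b+v0+.0),tuple(round(x,1) for x in s),cv2.contourArea(c),cv2.boundingRect(c)
E
python3 - <<'E'
from h import *
st=np.load('st1.npy',allow_pickle=True).item(); W=cal('wrist',st);S=cal('scene');D=cal('side')
ld=lambda n:cv2.imread(f'pics/{n}.png')[:,:,::-1].copy()
w,s,d=ld('w1'),ld('scene0'),ld('side0')
for nm,im,pts in (('w',w,[(305,145),(231,194),(138,165),(115,176),(345,110)]),('s',s,[(209,220),(181,245),(133,245),(131,236)]),('d',d,[(280,199),(275,184),(297,170),(297,158)])):
    hs=cv2.cvtColor(im,cv2.COLOR_RGB2HSV); print(nm,[hs[v,u].tolist() for u,v in pts])
M=((5,90,90),(20,255,255))
bw=blob(w,(270,110,340,180),*M);bs=blob(s,(190,200,230,240),*M);bd=blob(d,(265,190,295,210),*M)
print('mat',bw,bs,bd)
for a,b in ((bs,S),(bd,D)): p,e=tri(W,bw[0],b,a[0]);print(p.round(4),round(e,4))
for z in (.016,): print(onz(W,*bw[0],z).round(4),onz(S,*bs[0],z).round(4))
Wt=((0,0,150),(180,40,255))
bw=blob(w,(200,165,265,225),*Wt);bs=blob(s,(165,230,200,260),*Wt);bd=blob(d,(262,174,290,194),*Wt)
print('saucer',bw,bs,bd)
for a,b in ((bs,S),(bd,D)): p,e=tri(W,bw[0],b,a[0]);print(p.round(4),round(e,4))
print(onz(W,*bw[0],.014).round(4))
G=((45,90,40),(85,255,255))
bw=blob(w,(90,150,150,200),*G);bs=blob(s,(115,225,150,250),*G);bd=blob(d,(285,150,310,170),*G)
print('leaves',bw,bs,bd)
for a,b in ((bs,S),(bd,D)): p,e=tri(W,bw[0],b,a[0]);print(p.round(4),round(e,4))
E
```

```text
w [[14, 118, 204], [0, 1, 177], [110, 10, 74], [67, 145, 114], [17, 41, 100]]
s [[14, 106, 135], [18, 7, 178], [0, 0, 94], [66, 125, 112]]
d [[14, 97, 105], [60, 2, 152], [120, 5, 96], [65, 107, 110]]
mat ((304.69723892211914, 144.39529418945312), (46.0, 47.7), 1655.0, (12, 12, 46, 47)) ((208.92771911621094, 219.55690002441406), (17.3, 19.2), 242.5, (9, 11, 20, 18)) ((280.6124677658081, 199.1100559234619), (11.3, 15.5), 115.5, (8, 4, 15, 11))
[ 0.5174 -0.1349  0.007 ] 0.0024
[ 0.5176 -0.1338  0.0079] 0.0003
[ 0.5158 -0.1346  0.016 ] [ 0.5233 -0.1381  0.016 ]
saucer ((229.50246810913086, 193.57167434692383), (43.1, 45.2), 1473.5, (8, 6, 44, 46)) ((179.66391849517822, 243.8254919052124), (18.7, 23.5), 285.0, (2, 5, 24, 19)) ((275.3921241760254, 183.5094289779663), (10.1, 12.9), 77.0, (8, 5, 12, 9))
[ 0.5507 -0.2501  0.0074] 0.0018
[ 0.552  -0.2501  0.002 ] 0.001
[ 0.5491 -0.2482  0.014 ]
leaves ((112.58927536010742, 177.2292251586914), (31.2, 34.8), 587.0, (6, 11, 34, 33)) ((129.4778413772583, 234.28377532958984), (10.3, 13.5), 80.0, (8, 4, 14, 11)) ((296.994930267334, 158.34491539001465), (3.4, 6.3), 13.0, (9, 7, 7, 4))
[ 0.4751 -0.367   0.0557] 0.0002
[ 0.4761 -0.3664  0.0574] 0.0024
```

Call:
step_arm(
  increments=[
    [[2.6, 10.9, -30.6], [0, 0, 0]],
    [[2.6, 10.9, -30.6], [0, 0, 0]],
    [[2.6, 10.9, -30.6], [0, 0, 0]],
    [[2.6, 10.9, -30.6], [0, 0, 0]],
    [[2.6, 10.9, -30.6], [0, 0, 0]],
    [[2.6, 10.9, -30.6], [0, 0, 0]],
    [[0, 0, 0], [0, 0, 0]],
    [[0, 0, 0], [0, 0, 0]],
  ],
)

```text
time: 2.87
eef_pos: [0.5147, -0.1355, 0.1289]
tcp_rot: [0.157, 0.988, 0.0, -0.002]
contact_force: [0.8, -0.4, 0.3]
opening: 0.998
finger_force: 0.0
```

```bash
python3 - <<'E'
from h import *
im,st=shot('wrist','w2'); np.save('st2.npy',st,allow_pickle=True)
W=cal('wrist',st); W1=cal('wrist',np.load('st1.npy',allow_pickle=True).item())
b=blob(im,(150,90,370,290),(5,90,90),(20,255,255)); print(b)
p=onz(W,*b[0],.016); p2,e=tri(W,b[0],W1,(304.7,144.4)); print(p,p2,e,st['eef_pos'],b[1][1]/W[0]['fx']*np.linalg.norm(p-W[1]))
E
```

```text
((254.3616180419922, 192.00421142578125), (78.4, 78.7), 4736.0, (65, 63, 79, 79))
[ 0.51503779 -0.13394371  0.016     ] [ 0.51654445 -0.13427374  0.01151766] 0.0003951959237400333 [ 0.51470221 -0.13549456  0.12890486] 0.05901954658684639
```

Call:
step_arm(
  increments=[
    [[0, 1.5, -27], [0, 0, 0]],
    [[0, 0, -27], [0, 0, 0]],
    [[0, 0, -25], [0, 0, 0]],
    [[0, 0, -15], [0, 0, 0]],
    [[0, 0, -9], [0, 0, 0]],
    [[0, 0, -4], [0, 0, 0]],
    [[0, 0, 0], [0, 0, 0]],
  ],
  fingers=0.7,
)

```text
time: 3.5
eef_pos: [0.5172, -0.1349, 0.0246]
tcp_rot: [0.157, 0.988, -0.0, 0.001]
contact_force: [-0.4, -0.3, 0.5]
opening: 0.846
finger_force: 0.0
```

Call:
step_arm(
  increments=[
    [[0, 0, 0], [0, 0, 0]],
    [[0, 0, 0], [0, 0, 0]],
    [[0, 0, 0], [0, 0, 0]],
    [[0, 0, 0], [0, 0, 0]],
    [[0, 0, 0], [0, 0, 0]],
    [[0, 0, 0], [0, 0, 0]],
  ],
  fingers=-1,
  grip_force=30,
)

```text
time: 4.0
eef_pos: [0.518, -0.1348, 0.0258]
tcp_rot: [0.156, 0.988, -0.001, 0.002]
contact_force: [-1.4, -0.4, 5.9]
opening: 0.677
finger_force: 32.0
```

Call:
step_arm(
  increments=[
    [[0, 0, 15], [0, 0, 0]],
    [[0, 0, 35], [0, 0, 0]],
    [[0, 0, 40], [0, 0, 0]],
    [[-0.8, 21.4, 40], [0, 0, 0.1175]],
    [[-0.8, 21.4, 40], [0, 0, 0.1175]],
    [[-0.8, 21.4, 10], [0, 0, 0.1175]],
    [[-0.8, 21.4, 0], [0, 0, 0.1175]],
    [[-0.8, 21.4, 0], [0, 0, 0.1175]],
  ],
)

```text
time: 4.67
eef_pos: [0.5132, -0.0295, 0.1996]
tcp_rot: [-0.139, 0.99, -0.001, 0.002]
contact_force: [-0.3, -0.0, -0.9]
opening: 0.681
finger_force: 32.4
```

Call:
step_arm(
  increments=[
    [[-0.8, 21.4, 0], [0, 0, 0.1175]],
    [[-0.8, 21.4, 0], [0, 0, 0.1175]],
    [[-0.8, 21.4, 0], [0, 0, 0.1175]],
    [[-0.8, 21.4, 0], [0, 0, 0.1175]],
    [[-0.8, 21.4, 0], [0, 0, 0.1175]],
    [[-0.8, 21.4, 0], [0, 0, 0.1175]],
    [[-0.8, 21.4, 0], [0, 0, 0.1175]],
    [[0, 0, 0], [0, 0, 0]],
  ],
)

```text
time: 5.33
eef_pos: [0.5063, 0.1224, 0.1974]
tcp_rot: [-0.524, 0.852, 0.0, 0.001]
contact_force: [-0.5, -0.7, -0.6]
opening: 0.676
finger_force: 32.4
```

Call:
step_arm(
  increments=[
    [[0, 0, 0], [0, 0, 0]],
    [[0, 0, 0], [0, 0, 0]],
  ],
)

```text
time: 5.5
eef_pos: [0.5068, 0.1192, 0.1972]
tcp_rot: [-0.521, 0.854, -0.0, 0.0]
contact_force: [0.3, -0.2, 0.0]
opening: 0.68
finger_force: 32.4
```

```bash
python3 - <<'E'
from h import *
im,st=shot('wrist','w3'); np.save('st3.npy',st,allow_pickle=True); print(st['eef_pos'],st['qpos'].round(3))
E
```

```text
[0.50679191 0.11919709 0.19715591] [ 3.600e-02 -5.000e-03  2.002e+00 -1.000e-03  1.144e+00 -2.629e+00]
```

View pics/w3.png

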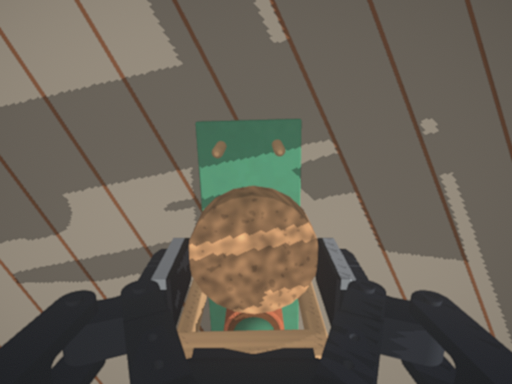

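The mat is held level between the pads, its centre at (254,249). Below it is the board, with far corners (197,122) and (301,119) and far pegs at (218,149) and (279,147).

```bash
cat >> h.py <<'E'
def tool(st,p): return R.from_quat(st['tcp_rot']).inv().apply(np.array(p)-st['eef_pos'])
def line(pts):
    vx,vy,x,y=cv2.fitLine(np.float32(pts),cv2.DIST_HUBER,0,.01,.01).ravel(); return np.cross([x,y,1],[x+vx,y+vy,1])
E
python3 - <<'E'
from h import *
im=cv2.imread('pics/w3.png')[:,:,::-1].copy(); st=np.load('st3.npy',allow_pickle=True).item(); W=cal('wrist',st)
E=[readout.get_state() for _ in range(1)]; 
b=blob(im,(195,170,313,320),(5,70,40),(20,255,255)); print('mat',b)
h=cv2.cvtColor(im,cv2.COLOR_RGB2HSV); m=cv2.inRange(h,(65,100,40),(90,255,255))
L=[];Rr=[];T=[]
for v in range(128,185):
    x=np.flatnonzero(m[v,150:350])+150
    if len(x)>50: L.append((x[0]-.5,v)); Rr.append((x[-1]+.5,v))
for u in range(203,297):
    y=np.flatnonzero(m[90:160,u])+90
    if len(y): T.append((u,y[0]-.5))
l,r,t=line(L),line(Rr),line(T)
x=lambda a,b:(lambda c:c[:2]/c[2])(np.cross(a,b))
c1,c2=x(l,t),x(r,t); print(c1,c2)
A,B=onz(W,*c1,.008),onz(W,*c2,.008); print(A,B,'width',np.linalg.norm(A-B))
# points farther along edges
A2,B2=[onz(W,*x(k,[0,1,-185]),.008) for k in (l,r)]
d=(A2-A)/np.linalg.norm(A2-A)+(B2-B)/np.linalg.norm(B2-B); ex=(B-A)/np.linalg.norm(B-A)
print('yaw of y from sides',np.arctan2(d[1],d[0]),'x axis dir',np.arctan2(ex[1],ex[0]), 'w at 185',np.linalg.norm(A2-B2))
# pegs
mp=cv2.inRange(h,(5,50,60),(25,255,255))[130:165,200:300]
for c in cv2.findContours(mp,0,1)[0]:
    if cv2.contourArea(c)>20: print('peg',cv2.boundingRect(c),cv2.minAreaRect(c))
d/=np.linalg.norm(d); P=(A+B)/2+d*.05; print('pocket',P, 'tool frame',tool(st,P))
for sx in(-1,1):
  for z in (.008,.048):
    e=np.array([-d[1],d[0],0])*-1; q=P+sx*.0266*e-d*.0266; q[2]=z; print(sx,z,proj(W,q))
E
```

```text
mat ((247.0182876586914, 262.8714294433594), (152.8, 171.6), 13435.0, (0, 17, 118, 133))
[232.07727619 123.60787219] [299.68222096 142.45008672]
[0.50507367 0.0724923  0.008     ] [0.45646401 0.11740548 0.008     ] width 0.0661822652293206
yaw of y from sides 0.8266411834949047 x axis dir 2.3956988660273995 w at 185 0.10168345134903822
peg (12, 11, 14, 17) ((18.700000762939453, 19.099998474121094), (10.28591251373291, 16.54690170288086), 26.56505012512207)
peg (72, 10, 13, 16) ((77.80000305175781, 17.400001525878906), (15.628376007080078, 10.17084789276123), 60.2551155090332)
pocket [0.51463637 0.13173191 0.008     ] tool frame [-0.01476304 -0.00109327  0.18915463]
-1 0.008 [285.93720594 163.91273564]
-1 0.048 [290.39888199 174.15293596]
1 0.008 [232.60566903 149.47624451]
1 0.048 [229.76495857 157.8722789 ]
```

```bash
cat > w3.py <<'E'
from h import *
im=cv2.imread('pics/w3.png')[:,:,::-1].copy(); st=np.load('st3.npy',allow_pickle=True).item(); W=cal('wrist',st)
h=cv2.cvtColor(im,cv2.COLOR_RGB2HSV); print(h[130,250],h[170,250],h[130,190],h[180,215],h[160,310],h[250,250],h[300,240],h[200,240])
m=cv2.inRange(h,(60,70,30),(95,255,255)); m[185:]=0
c=max(cv2.findContours(m,0,1)[0],key=cv2.contourArea)[:,0]; 
T=c[(c[:,1]<127)&(c[:,0]>203)&(c[:,0]<295)]; s=c[(c[:,1]>128)&(c[:,1]<182)]
l,r,t=line(s[s[:,0]<215]-[.5,0]),line(s[s[:,0]>285]+[.5,0]),line(T-[0,.5])
x=lambda a,b:(lambda c:c[:2]/c[2])(np.cross(a,b))
c1,c2=x(l,t),x(r,t); A,B=onz(W,*c1,.008),onz(W,*c2,.008)
A2,B2=[onz(W,*x(k,[0,1,-182]),.008) for k in (l,r)]
print(c1,c2,A,B,'width',np.linalg.norm(A-B),np.linalg.norm(A2-B2))
u=lambda a:a/np.linalg.norm(a)
d=u(u(A2-A)+u(B2-B)); ex=u(B-A); print('y yaw sides',np.arctan2(d[1],d[0]),'from far edge',np.arctan2(ex[1],ex[0])-np.pi/2)
P=(A+B)/2+d*.05; print('pocket',P,'tool',tool(st,P))
e=np.array([d[1],-d[0],0])
for sx in(-1,1):
  for z in (.008,.048):
    q=P+sx*.0266*e-d*.0266; q[2]=z; print(sx,z,proj(W,q))
mm=cv2.inRange(h,(8,75,60),(20,255,255)); mm[:180]=0; mm[315:]=0; mm[:,:190]=0; mm[:,319:]=0
k=max(cv2.findContours(mm,0,1)[0],key=cv2.contourArea)[:,0]
k=k[(k[:,1]<235)|(k[:,1]>265)&(k[:,1]<295)]; k=k[(k[:,0]>193)&(k[:,0]<316)]
el=cv2.fitEllipse(k); print('mat',el,onz(W,*el[0],st['eef_pos'][2]-.005),tool(st,onz(W,*el[0],st['eef_pos'][2]-.005)))
E
python3 w3.py
```

```text
[ 74  99 106] [ 74 104 152] [ 18  36 105] [ 74 104 150] [ 18  38 114] [ 15 113 140] [ 14 113 151] [ 14 107 124]
[195.44144027 121.63037885] [300.5        118.46447654] [0.5345362  0.05524269 0.008     ] [0.44636299 0.09749445 0.008     ] width 0.09777385530425856 0.0990158180115058
y yaw sides 1.1260719558021821 from far edge 1.1239345506546603
pocket [0.51196005 0.12150504 0.008     ] tool [-0.00444641 -0.00339951  0.18915778]
-1 0.008 [276.7727528  144.19828791]
-1 0.048 [280.05143033 151.90658398]
1 0.008 [220.84864722 145.96423912]
1 0.048 [216.36792959 153.90299091]
mat ((258.3183288574219, 243.47096252441406), (106.06963348388672, 137.36753845214844), 121.22720336914062) [0.50040111 0.11115663 0.19215591] [0.01007413 0.00200079 0.005     ]
```

```bash
cat >> h.py <<'E'
from scipy.optimize import least_squares
def held(W,st,pts,zt,r):
    """centre in tool frame of a disc of radius r at tool height zt from rim pixels"""
    q=[]
    for u,v in pts:
        e,d=ray(W,u,v); e=tool(st,e); d=R.from_quat(st['tcp_rot']).inv().apply(d); q.append((e+d*(zt-e[2])/d[2])[:2])
    q=np.array(q); f=least_squares(lambda c:np.hypot(*(q-c[:2]).T)-r,[0,0],loss='huber',f_scale=.0005)
    g=least_squares(lambda c:np.hypot(*(q-c[:2]).T)-c[2],[0,0,r],loss='huber',f_scale=.0005)
    return f.x,np.abs(f.fun).mean(),g.x
E
python3 - <<'E'
from h import *
im=cv2.imread('pics/w3.png')[:,:,::-1].copy(); st=np.load('st3.npy',allow_pickle=True).item(); W=cal('wrist',st)
h=cv2.cvtColor(im,cv2.COLOR_RGB2HSV); m=cv2.inRange(h,(8,75,50),(20,255,255))
m=cv2.morphologyEx(m,cv2.MORPH_OPEN,np.ones((5,5)))
pts=[]
for u in range(205,304,3):
    y=np.flatnonzero(m[165:250,u])
    pts.append((u,y[0]+164.5))
print(pts[::6])
for zt in (.005,.009,.013): print(zt,held(W,st,pts,zt,.03))
E
```

```text
[(205, np.float64(208.5)), (223, np.float64(194.5)), (241, np.float64(187.5)), (259, np.float64(186.5)), (277, np.float64(191.5)), (295, np.float64(202.5))]
0.005 (array([ 0.06182418, -0.00028965]), np.float64(0.0038300712898816235), array([ 0.00982376, -0.0003662 ,  0.02566886]))
0.009 (array([ 0.00398292, -0.00039808]), np.float64(0.000349022764067492), array([ 0.00784263, -0.00036932,  0.02646786]))
0.013 (array([ 0.0028537 , -0.00041047]), np.float64(0.00029249383268121256), array([ 0.00586153, -0.00037243,  0.02726684]))
```

Call:
step_arm(
  increments=[
    [[2.4, 1.25, 0], [0, 0, 0.031]],
    [[2.4, 1.25, -27], [0, 0, 0]],
    [[0, 0, -35], [0, 0, 0]],
    [[0, 0, -30], [0, 0, 0]],
    [[0, 0, -20], [0, 0, 0]],
    [[0, 0, 0], [0, 0, 0]],
    [[0, 0, 0], [0, 0, 0]],
    [[0, 0, 0], [0, 0, 0]],
  ],
)

```text
time: 6.22
eef_pos: [0.5129, 0.1215, 0.0865]
tcp_rot: [-0.534, 0.846, -0.001, 0.001]
contact_force: [0.5, -0.2, 0.8]
opening: 0.678
finger_force: 32.4
```

```bash
python3 - <<'E'
from h import *
im,st=shot('wrist','w4'); np.save('st4.npy',st,allow_pickle=True); print(st['eef_pos'],st['tcp_rot'].round(4)); W=cal('wrist',st)
cv2.imwrite('pics/w4c.png',cv2.resize(im[30:330,130:380,::-1],None,fx=2,fy=2))
d=np.array([np.cos(1.125),np.sin(1.125),0]);e=np.array([d[1],-d[0],0]);P=np.array([.512,.1215,0])
for sx in(-1,1):
  for sy in (-1,1): print(sx,sy,[((proj(W,P+sx*.0266*e+sy*d*.0266+[0,0,z])-[130,30])*2).round() for z in (.008,.048)])
E
```

```text
[0.51290274 0.12148159 0.08648137] [-5.337e-01  8.457e-01 -7.000e-04  1.100e-03]
-1 -1 [array([335., 272.]), array([355., 308.])]
-1 1 [array([329., 427.]), array([346., 491.])]
1 -1 [array([165., 272.]), array([146., 308.])]
1 1 [array([171., 427.]), array([155., 491.])]
```

View pics/w4c.png

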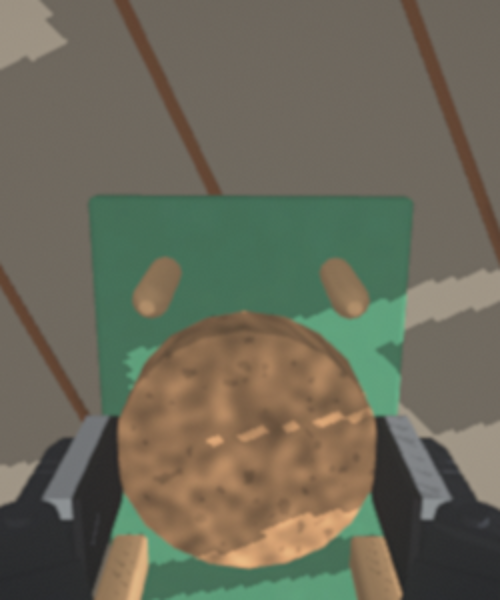

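Mat centred between the front pegs (peg tops at crop (148,305) and (352,306), mat spanning 118–376), so I lower it in.

Call:
step_arm(
  increments=[
    [[-0.7, 0.4, -10], [0, 0, 0]],
    [[0, 0, -10], [0, 0, 0]],
    [[0, 0, -10], [0, 0, 0]],
    [[0, 0, -8], [0, 0, 0]],
    [[0, 0, -6], [0, 0, 0]],
    [[0, 0, -4], [0, 0, 0]],
    [[0, 0, 0], [0, 0, 0]],
    [[0, 0, 0], [0, 0, 0]],
  ],
)

```text
time: 6.93
eef_pos: [0.5108, 0.1225, 0.0365]
tcp_rot: [-0.534, 0.845, 0.0, -0.0]
contact_force: [0.9, -0.8, 0.0]
opening: 0.677
finger_force: 32.4
```

Call:
step_arm(
  increments=[
    [[0, 0, -2], [0, 0, 0]],
    [[0, 0, -1.5], [0, 0, 0]],
    [[0, 0, 0], [0, 0, 0]],
    [[0, 0, 0], [0, 0, 0]],
  ],
)

```text
time: 7.27
eef_pos: [0.5114, 0.1225, 0.0339]
tcp_rot: [-0.534, 0.845, -0.0, 0.001]
contact_force: [-0.1, 0.6, 1.2]
opening: 0.679
finger_force: 32.5
```

Call:
step_arm(
  increments=[
    [[0, 0, -1], [0, 0, 0]],
    [[0, 0, 0], [0, 0, 0]],
  ],
)

```text
time: 7.43
eef_pos: [0.5115, 0.1225, 0.0338]
tcp_rot: [-0.534, 0.845, -0.0, 0.0]
contact_force: [-2.3, -0.4, 7.2]
opening: 0.676
finger_force: 33.2
```

Call:
step_arm(
  increments=[
    [[0, 0, 0], [0, 0, 0]],
    [[0, 0, 0], [0, 0, 0]],
    [[0, 0, 0], [0, 0, 0]],
    [[0, 0, 15], [0, 0, 0]],
    [[0, 0, 35], [0, 0, 0]],
    [[0, 0, 40], [0, 0, 0]],
    [[0, 0, 35], [0, 0, 0]],
    [[0, 0, 0], [0, 0, 0]],
  ],
  fingers=0.7,
)

```text
time: 8.1
eef_pos: [0.5157, 0.1228, 0.1657]
tcp_rot: [-0.534, 0.845, -0.004, 0.007]
contact_force: [1.5, 1.1, 0.2]
opening: 0.852
finger_force: 0.0
```

```bash
python3 - <<'E'
from h import *
im,st=shot('wrist','w5'); np.save('st5.npy',st,allow_pickle=True); print(st['eef_pos'],st['tcp_rot'].round(4)); W=cal('wrist',st)
cv2.imwrite('pics/w5c.png',cv2.resize(im[80:330,130:380,::-1],None,fx=2,fy=2))
d=np.array([np.cos(1.125),np.sin(1.125),0]);e=np.array([d[1],-d[0],0]);P=np.array([.512,.1215,0])
print('mat',((proj(W,P+[0,0,.024])-[130,80])*2).round())
for sx in(-1,1):
  for sy in (-1,1): print(sx,sy,[((proj(W,P+sx*.0266*e+sy*d*.0266+[0,0,z])-[130,80])*2).round() for z in (.008,.048)])
E
```

```text
[0.51566024 0.12276819 0.16568669] [-0.5343  0.8453 -0.0037  0.0065]
mat [258. 193.]
-1 -1 [array([321., 123.]), array([331., 141.])]
-1 1 [array([316., 241.]), array([326., 275.])]
1 -1 [array([196., 123.]), array([186., 140.])]
1 1 [array([198., 241.]), array([190., 274.])]
```

View pics/w5c.png

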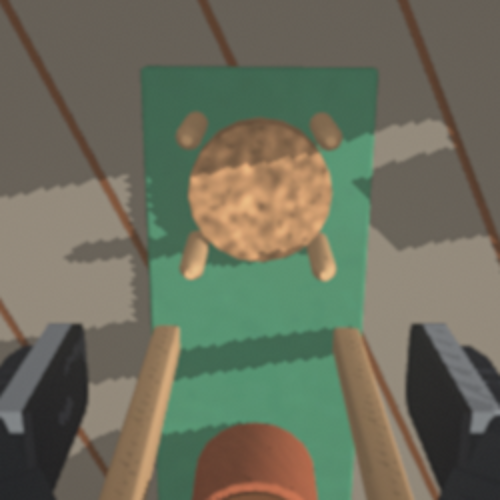

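The mat sits flat between the four pegs (centre at crop (260,190)). Next is the saucer.

Call:
step_arm(
  increments=[
    [[3.2, -31, -3], [0, 0, -0.1198]],
    [[3.2, -31, -3], [0, 0, -0.1198]],
    [[3.2, -31, -3], [0, 0, -0.1198]],
    [[3.2, -31, -3], [0, 0, -0.1198]],
    [[3.2, -31, -3], [0, 0, -0.1198]],
    [[3.2, -31, -3], [0, 0, -0.1198]],
    [[3.2, -31, -3], [0, 0, -0.1198]],
    [[3.2, -31, -3], [0, 0, -0.1198]],
  ],
)

```text
time: 8.82
eef_pos: [0.5353, -0.1267, 0.1313]
tcp_rot: [-0.081, 0.997, 0.001, -0.001]
contact_force: [0.4, 0.4, -0.2]
opening: 0.853
finger_force: 0.0
```

Call:
step_arm(
  increments=[
    [[3.2, -31, -3], [0, 0, -0.1198]],
    [[3.2, -31, -3], [0, 0, -0.1198]],
    [[3.2, -31, -3], [0, 0, -0.1198]],
    [[3.2, -31, -3], [0, 0, -0.1198]],
    [[0, 0, 0], [0, 0, 0]],
    [[0, 0, 0], [0, 0, 0]],
    [[0, 0, 0], [0, 0, 0]],
    [[0, 0, 0], [0, 0, 0]],
  ],
)

```text
time: 9.48
eef_pos: [0.5487, -0.2481, 0.1203]
tcp_rot: [0.154, 0.988, 0.001, -0.001]
contact_force: [-0.8, -0.1, -0.7]
opening: 0.848
finger_force: 0.0
```

```bash
python3 - <<'E'
from h import *
im,st=shot('wrist','w6'); np.save('st6.npy',st,allow_pickle=True)
W=cal('wrist',st); print(st['eef_pos'],st['tcp_rot'].round(3))
h=cv2.cvtColor(im,cv2.COLOR_RGB2HSV)
for s,v in ((40,110),(30,130),(20,130)):
    b=blob(im,(150,90,370,290),(0,0,v),(180,s,255)); print(b, onz(W,*b[0],.007), b[1][1]/W[0]['fx']*np.linalg.norm(onz(W,*b[0],.007)-W[1]))
p,e=tri(W,b[0],cal('wrist',np.load('st1.npy',allow_pickle=True).item()),(229.5,193.6)); print(p,e)
E
```

```text
[ 0.5486831  -0.24814645  0.12034911] [ 0.154  0.988  0.001 -0.001]
((276.9534225463867, 171.91368103027344), (118.2, 170.1), 7208.0, (44, 32, 165, 115)) [ 0.53973047 -0.22606512  0.007     ] 0.12599419483063898
((252.18767547607422, 195.66959381103516), (80.9, 81.7), 5070.0, (62, 65, 82, 82)) [ 0.55170305 -0.24908751  0.007     ] 0.0616005249706238
((252.28294372558594, 195.87744140625), (80.8, 81.1), 5034.5, (62, 65, 82, 82)) [ 0.55188176 -0.24906934  0.007     ] 0.061160561902300924
[ 0.54922467 -0.24818214  0.01470955] 0.000575816259876928
```

Call:
step_arm(
  increments=[
    [[3.1, -0.9, -25], [0, 0, 0]],
    [[0, 0, -27], [0, 0, 0]],
    [[0, 0, -20], [0, 0, 0]],
    [[0, 0, -12], [0, 0, 0]],
    [[0, 0, -6], [0, 0, 0]],
    [[0, 0, -3.5], [0, 0, 0]],
    [[0, 0, 0], [0, 0, 0]],
    [[0, 0, 0], [0, 0, 0]],
  ],
)

```text
time: 10.2
eef_pos: [0.5532, -0.2508, 0.0291]
tcp_rot: [0.154, 0.988, -0.0, 0.001]
contact_force: [0.1, -0.0, 0.3]
opening: 0.851
finger_force: 0.0
```

Call:
step_arm(
  increments=[
    [[0, 0, 0], [0, 0, 0]],
    [[0, 0, 0], [0, 0, 0]],
    [[0, 0, 0], [0, 0, 0]],
    [[0, 0, 0], [0, 0, 0]],
    [[0, 0, 0], [0, 0, 0]],
    [[0, 0, 0], [0, 0, 0]],
  ],
  fingers=-1,
  grip_force=30,
)

```text
time: 10.7
eef_pos: [0.5553, -0.2542, 0.0324]
tcp_rot: [0.154, 0.988, -0.003, 0.004]
contact_force: [-1.9, -3.6, 7.7]
opening: 0.008
finger_force: 3.9
```

Call:
step_arm(
  increments=[
    [[0, 0, 10], [0, 0, 0]],
    [[0, 0, 25], [0, 0, 0]],
    [[0, 0, 30], [0, 0, 0]],
    [[0, 0, 27], [0, 0, 0]],
    [[0, 0, 0], [0, 0, 0]],
  ],
)

```text
time: 11.12
eef_pos: [0.5558, -0.2524, 0.1276]
tcp_rot: [0.155, 0.988, -0.002, 0.006]
contact_force: [1.9, -0.7, 1.4]
opening: 0.003
finger_force: 0.0
```

Call:
step_arm(
  increments=[
    [[0, 0, 0], [0, 0, 0]],
    [[0, 0, 0], [0, 0, 0]],
    [[0, 0, 0], [0, 0, 0]],
    [[0, 0, 0], [0, 0, 0]],
  ],
  fingers=0.7,
)

```text
time: 11.45
eef_pos: [0.5513, -0.2497, 0.118]
tcp_rot: [0.155, 0.988, 0.001, -0.002]
contact_force: [-0.8, -0.4, -0.7]
opening: 0.565
finger_force: 0.0
```

```bash
python3 - <<'E'
from h import *
im,st=shot('wrist','w7'); np.save('st7.npy',st,allow_pickle=True)
W=cal('wrist',st); print(st['eef_pos'],st['tcp_rot'].round(3),st['contact_force'])
for s,v in ((30,130),(20,130)):
    b=blob(im,(150,90,370,290),(0,0,v),(180,s,255)); print(b, onz(W,*b[0],.007))
E
```

```text
[ 0.55133438 -0.24972801  0.11803486] [ 0.155  0.988  0.001 -0.002] [-0.7785064  -0.38378794 -0.71660303]
((275.6830062866211, 193.72945404052734), (81.9, 82.4), 5186.5, (85, 62, 83, 83)) [ 0.55742181 -0.23323644  0.007     ]
((275.74322509765625, 193.96975708007812), (81.7, 82.1), 5158.5, (85, 63, 83, 82)) [ 0.55761548 -0.23324766  0.007     ]
```

View pics/w7.png

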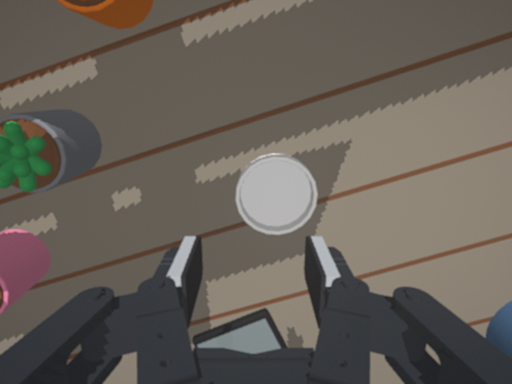

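The saucer is upright but was pushed to (276,194): the pads had stood too high. I retry lower, feeling for the desk.

Call:
step_arm(
  increments=[
    [[3.2, 8.3, 0], [0, 0, 0]],
    [[3, 8.2, -25], [0, 0, 0]],
    [[0, 0, -30], [0, 0, 0]],
    [[0, 0, -20], [0, 0, 0]],
    [[0, 0, -12], [0, 0, 0]],
    [[0, 0, -6], [0, 0, 0]],
    [[0, 0, 0], [0, 0, 0]],
    [[0, 0, 0], [0, 0, 0]],
  ],
)

```text
time: 12.17
eef_pos: [0.5592, -0.2342, 0.0275]
tcp_rot: [0.155, 0.988, -0.0, 0.0]
contact_force: [0.2, -0.0, 0.3]
opening: 0.851
finger_force: 0.0
```

Call:
step_arm(
  increments=[
    [[0, 0, -3], [0, 0, 0]],
    [[0, 0, 0], [0, 0, 0]],
    [[0, 0, 0], [0, 0, 0]],
  ],
)

```text
time: 12.42
eef_pos: [0.5591, -0.2344, 0.0249]
tcp_rot: [0.155, 0.988, -0.0, 0.001]
contact_force: [-0.3, 1.2, 0.4]
opening: 0.847
finger_force: 0.0
```

Call:
step_arm(
  increments=[
    [[0, 0, -2], [0, 0, 0]],
    [[0, 0, 0], [0, 0, 0]],
    [[0, 0, 0], [0, 0, 0]],
  ],
)

```text
time: 12.67
eef_pos: [0.5585, -0.234, 0.022]
tcp_rot: [0.155, 0.988, -0.0, 0.0]
contact_force: [-0.1, -1.3, 0.2]
opening: 0.849
finger_force: 0.0
```

Call:
step_arm(
  increments=[
    [[-0.8, 0.8, -2.5], [0, 0, 0]],
    [[0, 0, 0], [0, 0, 0]],
    [[0, 0, 0], [0, 0, 0]],
  ],
)

```text
time: 12.92
eef_pos: [0.5575, -0.233, 0.0191]
tcp_rot: [0.155, 0.988, 0.0, -0.0]
contact_force: [-0.4, 0.4, 0.1]
opening: 0.85
finger_force: 0.0
```

Call:
step_arm(
  increments=[
    [[0, 0, -2], [0, 0, 0]],
    [[0, 0, 0], [0, 0, 0]],
    [[0, 0, 0], [0, 0, 0]],
  ],
  fingers=0.55,
)

```text
time: 13.17
eef_pos: [0.5577, -0.2331, 0.0172]
tcp_rot: [0.155, 0.988, 0.0, -0.0]
contact_force: [-0.1, -0.2, -1.0]
opening: 0.775
finger_force: 0.0
```

Call:
step_arm(
  increments=[
    [[0, 0, 0], [0, 0, 0]],
    [[0, 0, 0], [0, 0, 0]],
    [[0, 0, 0], [0, 0, 0]],
    [[0, 0, 0], [0, 0, 0]],
    [[0, 0, 0], [0, 0, 0]],
  ],
  fingers=-1,
  grip_force=30,
)

```text
time: 13.58
eef_pos: [0.5581, -0.2333, 0.0179]
tcp_rot: [0.155, 0.988, -0.0, 0.0]
contact_force: [-0.7, 0.2, 2.7]
opening: 0.693
finger_force: 32.6
```

Call:
step_arm(
  increments=[
    [[0, 0, 15], [0, 0, 0]],
    [[0, 0, 35], [0, 0, 0]],
    [[0, 0, 35], [0, 0, 0]],
    [[-3.8, 29.6, 37], [0, 0, 0.1198]],
    [[-3.8, 29.6, 0], [0, 0, 0.1198]],
    [[-3.8, 29.6, 0], [0, 0, 0.1198]],
    [[-3.8, 29.6, 0], [0, 0, 0.1198]],
    [[-3.8, 29.6, 0], [0, 0, 0.1198]],
  ],
)

```text
time: 14.25
eef_pos: [0.5384, -0.0875, 0.1344]
tcp_rot: [-0.147, 0.989, 0.0, -0.0]
contact_force: [0.4, 0.3, -1.1]
opening: 0.687
finger_force: 32.8
```

Call:
step_arm(
  increments=[
    [[-3.8, 29.6, 0], [0, 0, 0.1198]],
    [[-3.8, 29.6, 0], [0, 0, 0.1198]],
    [[-3.8, 29.6, 0], [0, 0, 0.1198]],
    [[-3.8, 29.6, 0], [0, 0, 0.1198]],
    [[-3.8, 29.6, 0], [0, 0, 0.1198]],
    [[-3.8, 29.6, 0], [0, 0, 0.1198]],
    [[-3.8, 29.6, 0], [0, 0, 0.1198]],
    [[0, 0, 0], [0, 0, 0]],
  ],
)

```text
time: 14.92
eef_pos: [0.5109, 0.1223, 0.134]
tcp_rot: [-0.538, 0.843, 0.001, -0.0]
contact_force: [0.6, 0.3, -0.5]
opening: 0.69
finger_force: 32.8
```

Call:
step_arm(
  increments=[
    [[0, 0, 0], [0, 0, 0]],
    [[0, 0, 0], [0, 0, 0]],
    [[0, 0, 0], [0, 0, 0]],
    [[0, 0, 0], [0, 0, 0]],
  ],
)

```text
time: 15.25
eef_pos: [0.5128, 0.1173, 0.1347]
tcp_rot: [-0.533, 0.846, -0.0, -0.0]
contact_force: [-0.4, -0.1, -0.9]
opening: 0.693
finger_force: 32.8
```

```bash
cat > w8.py <<'E'
from h import *
im,st=shot('wrist','w8'); np.save('st8.npy',st,allow_pickle=True); W=cal('wrist',st)
print(st['eef_pos'],st['tcp_rot'].round(4))
h=cv2.cvtColor(im,cv2.COLOR_RGB2HSV); m=cv2.inRange(h,(0,0,100),(180,30,255))
g=cv2.inRange(h,(60,70,30),(95,255,255))
# saucer front arc: bottom-most of the green/cork->white change
top=[]
for u in range(205,304,3):
    y=np.flatnonzero(m[170:260,u])
    if len(y): top.append((u,y[0]+169.5))
print(top[::5])
for zt in (.004,.018): print(zt,held(W,st,top,zt,.03))
# front pegs
mp=cv2.inRange(h,(5,60,60),(25,255,255)); mp[185:]=0
for c in cv2.findContours(mp,0,1)[0]:
    if cv2.contourArea(c)>40: print(cv2.boundingRect(c),cv2.contourArea(c))
d=np.array([np.cos(1.125),np.sin(1.125),0]);e=np.array([d[1],-d[0],0]);P=np.array([.512,.1215,0])
print(tool(st,P))
for sx in(-1,1): print([proj(W,P+sx*.0266*e-d*.0266+[0,0,z]).round() for z in (.008,.048)])
E
python3 w8.py
```

```text
[0.51282751 0.11725737 0.13468524] [-5.333e-01  8.460e-01 -0.000e+00 -1.000e-04]
[(205, np.float64(212.5)), (220, np.float64(201.5)), (235, np.float64(195.5)), (250, np.float64(192.5)), (265, np.float64(193.5)), (280, np.float64(198.5)), (295, np.float64(206.5))]
0.004 (array([ 0.00302193, -0.00039059]), np.float64(0.00024213884916790183), array([ 0.00575259, -0.00035336,  0.02749024]))
0.018 (array([-0.001124  , -0.00035878]), np.float64(0.00015124653467502255), array([-0.00168361, -0.0003607 ,  0.03050862]))
(220, 154, 76, 31) 1617.0
(286, 152, 18, 22) 243.5
(211, 151, 17, 23) 244.5
(0, 80, 70, 105) 562.0
(418, 0, 60, 185) 1001.5
(298, 0, 78, 185) 1013.0
(179, 0, 66, 126) 703.0
(59, 0, 113, 185) 1059.0
[-0.00350552  0.00256651  0.13468453]
[array([291., 157.]), array([298., 169.])]
[array([222., 157.]), array([217., 169.])]
```

Call:
step_arm(
  increments=[
    [[-1.7, 3.5, 0], [0, 0, 0]],
    [[0, 0, -20], [0, 0, 0]],
    [[0, 0, -22], [0, 0, 0]],
    [[0, 0, -10], [0, 0, 0]],
    [[0, 0, 0], [0, 0, 0]],
    [[0, 0, 0], [0, 0, 0]],
  ],
)

```text
time: 15.8
eef_pos: [0.5106, 0.1217, 0.0825]
tcp_rot: [-0.534, 0.845, 0.0, -0.001]
contact_force: [-0.4, -1.4, -0.5]
opening: 0.691
finger_force: 32.8
```

Call:
step_arm(
  increments=[
    [[0, 0, -9], [0, 0, 0]],
    [[0, 0, -9], [0, 0, 0]],
    [[0, 0, -9], [0, 0, 0]],
    [[0, 0, -6], [0, 0, 0]],
    [[0, 0, -3], [0, 0, 0]],
    [[0, 0, -1.5], [0, 0, 0]],
    [[0, 0, 0], [0, 0, 0]],
    [[0, 0, 0], [0, 0, 0]],
  ],
)

```text
time: 16.47
eef_pos: [0.5111, 0.1219, 0.0454]
tcp_rot: [-0.534, 0.845, -0.0, 0.0]
contact_force: [0.2, -1.2, -0.3]
opening: 0.689
finger_force: 32.8
```

Call:
step_arm(
  increments=[
    [[0, 0, -2], [0, 0, 0]],
    [[0, 0, -1], [0, 0, 0]],
    [[0, 0, 0], [0, 0, 0]],
    [[0, 0, 0], [0, 0, 0]],
  ],
)

```text
time: 16.8
eef_pos: [0.511, 0.1219, 0.0424]
tcp_rot: [-0.534, 0.845, -0.0, 0.0]
contact_force: [0.3, 0.3, 0.0]
opening: 0.696
finger_force: 32.8
```

Call:
step_arm(
  increments=[
    [[0, 0, -1], [0, 0, 0]],
    [[0, 0, 0], [0, 0, 0]],
    [[0, 0, 0], [0, 0, 0]],
  ],
)

```text
time: 17.05
eef_pos: [0.5112, 0.1219, 0.0419]
tcp_rot: [-0.534, 0.845, -0.0, 0.0]
contact_force: [-1.8, 0.1, 3.4]
opening: 0.694
finger_force: 33.1
```

Call:
step_arm(
  increments=[
    [[0, 0, 0], [0, 0, 0]],
    [[0, 0, 0], [0, 0, 0]],
    [[0, 0, 0], [0, 0, 0]],
    [[0, 0, 15], [0, 0, 0]],
    [[0, 0, 35], [0, 0, 0]],
    [[0, 0, 40], [0, 0, 0]],
    [[0, 0, 30], [0, 0, 0]],
    [[0, 0, 0], [0, 0, 0]],
  ],
  fingers=0.7,
)

```text
time: 17.72
eef_pos: [0.5154, 0.1222, 0.1691]
tcp_rot: [-0.534, 0.845, -0.004, 0.006]
contact_force: [1.4, 0.1, 0.6]
opening: 0.849
finger_force: 0.0
```

Call:
step_arm(
  increments=[
    [[0, 0, 0], [0, 0, 0]],
    [[0, 0, 0], [0, 0, 0]],
    [[0, 0, 0], [0, 0, 0]],
  ],
)

```text
time: 17.97
eef_pos: [0.5096, 0.1218, 0.1593]
tcp_rot: [-0.534, 0.845, 0.001, -0.002]
contact_force: [0.1, -0.3, -0.2]
opening: 0.851
finger_force: 0.0
```

```bash
python3 - <<'E'
from h import *
im,st=shot('wrist','w9'); np.save('st9.npy',st,allow_pickle=True); W=cal('wrist',st); print(st['eef_pos'])
d=np.array([np.cos(1.125),np.sin(1.125),0]);P=np.array([.512,.1215,0])
print(proj(W,P+[0,0,.031]))
u,v=proj(W,P+[0,0,.031]).astype(int)
for s,t in ((30,130),(30,100)):
    b=blob(im,(u-60,v-60,u+60,v+60),(0,0,t),(180,s,255)); print(b,onz(W,*b[0],.031),b[1][1]/W[0]['fx']*np.linalg.norm(onz(W,*b[0],.031)-W[1]))
E
```

```text
[0.50961026 0.12181564 0.15927655]
[249.92660333 186.55327711]
((np.float64(250.68517303466797), np.float64(187.1567153930664)), (76.3, 77.1), 4512.5, (23, 23, 78, 77)) [0.5116718  0.12221073 0.031     ] 0.061306216354504166
((np.float64(250.60802459716797), np.float64(186.98541641235352)), (76.5, 77.4), 4531.5, (23, 23, 78, 77)) [0.51166586 0.12205621 0.031     ] 0.06153538336255496
```

Call:
step_arm(
  increments=[
    [[-2.1, -30.6, 0.7], [0, 0, -0.09]],
    [[-2.1, -30.6, 0.7], [0, 0, -0.09]],
    [[-2.1, -30.6, 0.7], [0, 0, -0.09]],
    [[-2.1, -30.6, 0.7], [0, 0, -0.09]],
    [[-2.1, -30.6, 0.7], [0, 0, -0.09]],
    [[-2.1, -30.6, 0.7], [0, 0, -0.09]],
    [[-2.1, -30.6, 0.7], [0, 0, -0.09]],
    [[-2.1, -30.6, 0.7], [0, 0, -0.09]],
  ],
)

```text
time: 18.68
eef_pos: [0.493, -0.124, 0.1652]
tcp_rot: [-0.2, 0.98, 0.001, -0.001]
contact_force: [1.3, 0.3, -0.4]
opening: 0.851
finger_force: 0.0
```

Call:
step_arm(
  increments=[
    [[-2.1, -30.6, 0.7], [0, 0, -0.09]],
    [[-2.1, -30.6, 0.7], [0, 0, -0.09]],
    [[-2.1, -30.6, 0.7], [0, 0, -0.09]],
    [[-2.1, -30.6, 0.7], [0, 0, -0.09]],
    [[-2.1, -30.6, 0.7], [0, 0, -0.09]],
    [[-2.1, -30.6, 0.7], [0, 0, -0.09]],
    [[-2.1, -30.6, 0.7], [0, 0, -0.09]],
    [[-2.1, -30.6, 0.7], [0, 0, -0.09]],
  ],
)

```text
time: 19.35
eef_pos: [0.4764, -0.3686, 0.1704]
tcp_rot: [0.158, 0.987, 0.001, -0.001]
contact_force: [0.7, 0.1, -0.4]
opening: 0.85
finger_force: 0.0
```

Call:
step_arm(
  increments=[
    [[0, 0, 0], [0, 0, 0]],
    [[0, 0, 0], [0, 0, 0]],
    [[0, 0, 0], [0, 0, 0]],
    [[0, 0, 0], [0, 0, 0]],
  ],
)

```text
time: 19.68
eef_pos: [0.4771, -0.3663, 0.1713]
tcp_rot: [0.155, 0.988, 0.001, -0.001]
contact_force: [-0.2, 0.9, -0.1]
opening: 0.852
finger_force: 0.0
```

```bash
python3 - <<'E'
from h import *
im,st=shot('wrist','w10'); np.save('st10.npy',st,allow_pickle=True); W=cal('wrist',st); print(st['eef_pos'],st['tcp_rot'].round(3))
S=cal('scene')
h=cv2.cvtColor(im,cv2.COLOR_RGB2HSV)
u,v=proj(W,[.476,-.367,.055]).astype(int); print(u,v)
b=blob(im,(u-70,v-70,u+70,v+70),(45,90,40),(85,255,255)); print('leaves',b,onz(W,*b[0],.06))
# saucer-coloured grey pot: low saturation, bluish
m=cv2.inRange(h,(95,4,30),(135,45,140)); m=cv2.morphologyEx(m,cv2.MORPH_OPEN,np.ones((3,3)))
n,l,s,c=cv2.connectedComponentsWithStats(m)
for i in range(1,n):
    if s[i][4]>300: print('grey',s[i],c[i])
br=blob(im,(u-70,v-70,u+70,v+70),(3,60,40),(22,255,255)); print('soil',br)
w1=cal('wrist',np.load('st1.npy',allow_pickle=True).item())
p,e=tri(W,b[0],w1,(112.6,177.2)); print(p,e)
for z in (0,.05): print(z,proj(W,[.476,-.367,z]))
E
```

```text
[ 0.4770821  -0.36627056  0.17129097] [ 0.155  0.988  0.001 -0.001]
250 189
leaves ((np.float64(251.77906799316406), np.float64(188.8355712890625)), (51.8, 53.4), 1485.5, (45, 44, 53, 52)) [ 0.47431177 -0.36559424  0.06      ]
grey [227 147  49  24 517] [250.         156.10058027]
grey [    0   242   512   142 32522] [254.58360494 342.13443208]
soil ((np.float64(250.66717529296875), np.float64(183.2841796875)), (46.0, 51.2), 306.0, (45, 42, 50, 27))
[ 0.47474782 -0.36573947  0.05849546] 1.3641596120536084e-05
0 [251.03335776 172.14375419]
0.05 [250.75062168 187.63588211]
```

```bash
python3 - <<'E'
from h import *
im=cv2.imread('pics/w10.png')[:,:,::-1].copy(); st=np.load('st10.npy',allow_pickle=True).item(); W=cal('wrist',st)
h=cv2.cvtColor(im,cv2.COLOR_RGB2HSV)
for v in range(138,175,3): print(v,h[v,235].tolist(),h[v,250].tolist(),h[v,265].tolist())
m=cv2.inRange(h,(90,4,30),(140,60,150))
pts=[]
for u in range(230,273,3):
    y=np.flatnonzero(m[135:175,u]); pts.append((u,y[0]+134.5))
print(pts)
f=held(W,st,pts,st['eef_pos'][2],.024); print(f)
print(R.from_quat(st['tcp_rot']).apply([*f[0],0])+st['eef_pos'])
E
```

```text
138 [18, 38, 113] [18, 39, 112] [18, 39, 111]
141 [19, 37, 111] [18, 39, 111] [17, 37, 111]
144 [19, 37, 111] [19, 37, 111] [18, 39, 112]
147 [19, 37, 111] [120, 6, 89] [17, 36, 112]
150 [19, 37, 111] [105, 11, 89] [120, 6, 90]
153 [165, 6, 90] [120, 11, 91] [113, 12, 88]
156 [105, 12, 88] [114, 13, 98] [120, 11, 89]
159 [114, 14, 89] [130, 7, 105] [120, 12, 105]
162 [115, 14, 110] [12, 129, 103] [125, 10, 156]
165 [2, 32, 103] [19, 118, 128] [11, 132, 131]
168 [24, 110, 123] [52, 101, 109] [12, 131, 130]
171 [68, 160, 164] [62, 114, 112] [11, 130, 129]
174 [68, 147, 132] [67, 135, 113] [12, 123, 118]
[(230, np.float64(159.5)), (233, np.float64(154.5)), (236, np.float64(152.5)), (239, np.float64(149.5)), (242, np.float64(148.5)), (245, np.float64(147.5)), (248, np.float64(146.5)), (251, np.float64(146.5)), (254, np.float64(146.5)), (257, np.float64(146.5)), (260, np.float64(148.5)), (263, np.float64(149.5)), (266, np.float64(150.5)), (269, np.float64(153.5)), (272, np.float64(156.5))]
(array([-3.06404599e-05, -5.62079268e-04]), np.float64(0.0003127906692428672), array([ 0.00166385, -0.00059039,  0.02252558]))
[ 0.47693907 -0.36681499  0.1712901 ]
```

Call:
step_arm(
  increments=[
    [[0, -0.5, -30], [0, 0, 0]],
    [[0, 0, -30], [0, 0, 0]],
    [[0, 0, -30], [0, 0, 0]],
    [[0, 0, -25], [0, 0, 0]],
    [[0, 0, -15], [0, 0, 0]],
    [[0, 0, -5], [0, 0, 0]],
    [[0, 0, 0], [0, 0, 0]],
    [[0, 0, 0], [0, 0, 0]],
  ],
)

```text
time: 20.4
eef_pos: [0.478, -0.368, 0.0383]
tcp_rot: [0.155, 0.988, -0.0, 0.0]
contact_force: [0.8, -0.4, 0.4]
opening: 0.849
finger_force: 0.0
```

Call:
step_arm(
  increments=[
    [[0, 0, 0], [0, 0, 0]],
    [[0, 0, 0], [0, 0, 0]],
    [[0, 0, 0], [0, 0, 0]],
    [[0, 0, 0], [0, 0, 0]],
    [[0, 0, 0], [0, 0, 0]],
    [[0, 0, 0], [0, 0, 0]],
  ],
  fingers=-1,
  grip_force=40,
)

```text
time: 20.9
eef_pos: [0.4785, -0.3692, 0.0397]
tcp_rot: [0.156, 0.988, -0.001, 0.001]
contact_force: [0.5, 0.8, 5.7]
opening: 0.548
finger_force: 41.9
```

Call:
step_arm(
  increments=[
    [[0, 0, 15], [0, 0, 0]],
    [[0, 0, 35], [0, 0, 0]],
    [[0, 0, 35], [0, 0, 0]],
    [[2.1, 30.6, 33], [0, 0, 0.09]],
    [[2.1, 30.6, 0], [0, 0, 0.09]],
    [[2.1, 30.6, 0], [0, 0, 0.09]],
    [[2.1, 30.6, 0], [0, 0, 0.09]],
    [[2.1, 30.6, 0], [0, 0, 0.09]],
  ],
)

```text
time: 21.57
eef_pos: [0.4872, -0.2161, 0.153]
tcp_rot: [-0.07, 0.998, 0.0, -0.0]
contact_force: [0.5, 0.0, -1.3]
opening: 0.547
finger_force: 41.6
```

Call:
step_arm(
  increments=[
    [[2.1, 30.6, 0], [0, 0, 0.09]],
    [[2.1, 30.6, 0], [0, 0, 0.09]],
    [[2.1, 30.6, 0], [0, 0, 0.09]],
    [[2.1, 30.6, 0], [0, 0, 0.09]],
    [[2.1, 30.6, 0], [0, 0, 0.09]],
    [[2.1, 30.6, 0], [0, 0, 0.09]],
    [[2.1, 30.6, 0], [0, 0, 0.09]],
    [[2.1, 30.6, 0], [0, 0, 0.09]],
  ],
)

```text
time: 22.23
eef_pos: [0.5039, 0.0287, 0.1528]
tcp_rot: [-0.418, 0.909, 0.0, -0.0]
contact_force: [0.7, 0.5, -2.1]
opening: 0.549
finger_force: 41.5
```

Call:
step_arm(
  increments=[
    [[2.1, 30.6, 0], [0, 0, 0.09]],
    [[2.1, 30.6, 0], [0, 0, 0.09]],
    [[2.1, 30.6, 0], [0, 0, 0.09]],
    [[0, 0, 0], [0, 0, 0]],
    [[0, 0, 0], [0, 0, 0]],
    [[0, 0, 0], [0, 0, 0]],
    [[0, 0, 0], [0, 0, 0]],
  ],
)

```text
time: 22.82
eef_pos: [0.5106, 0.1183, 0.1528]
tcp_rot: [-0.534, 0.846, -0.0, -0.0]
contact_force: [0.1, -0.5, -0.7]
opening: 0.55
finger_force: 41.5
```

```bash
python3 - <<'E'
from h import *
im,st=shot('wrist','w11'); np.save('st11.npy',st,allow_pickle=True); W=cal('wrist',st); print(st['eef_pos'],st['tcp_rot'].round(4),st['contact_force'])
h=cv2.cvtColor(im,cv2.COLOR_RGB2HSV)
m=cv2.inRange(h,(90,4,25),(140,60,140)); pts=[]
for u in range(212,295,4):
    y=np.flatnonzero(m[150:270,u]); pts.append((u,y[0]+149.5 if len(y) else None))
print(pts)
for zt in (.036,.040): print(zt,held(W,st,[p for p in pts if p[1]],zt,.024))
print('target tool',tool(st,[.5117,.1221,.028]))
b=blob(im,(170,120,340,330),(45,130,40),(72,255,255)); print('leaves',b)
E
```

```text
[0.51055094 0.11825713 0.15277403] [-5.336e-01  8.457e-01 -0.000e+00 -3.000e-04] [ 0.10573663 -0.54876896 -0.74588982]
[(212, np.float64(210.5)), (216, np.float64(202.5)), (220, np.float64(198.5)), (224, np.float64(195.5)), (228, np.float64(191.5)), (232, np.float64(189.5)), (236, np.float64(187.5)), (240, np.float64(186.5)), (244, np.float64(185.5)), (248, np.float64(184.5)), (252, np.float64(184.5)), (256, np.float64(184.5)), (260, np.float64(184.5)), (264, np.float64(185.5)), (268, np.float64(187.5)), (272, np.float64(188.5)), (276, np.float64(189.5)), (280, np.float64(192.5)), (284, np.float64(195.5)), (288, np.float64(199.5)), (292, np.float64(207.5))]
0.036 (array([ 3.31764428e-03, -5.53242687e-05]), np.float64(0.00019412989511364003), array([ 0.00448144, -0.00017824,  0.02297752]))
0.04 (array([ 0.00224072, -0.00012837]), np.float64(0.00015845336237230103), array([ 0.00275117, -0.00017552,  0.02355374]))
target tool [-0.00403329  0.00057562  0.12477199]
leaves ((252.5074920654297, 287.5205535888672), (96.3, 110.7), 6048.0, (28, 119, 107, 91))
```

Call:
step_arm(
  increments=[
    [[1.8, 5.4, 0], [0, 0, 0]],
    [[0, 0, -20], [0, 0, 0]],
    [[0, 0, -20], [0, 0, 0]],
    [[0, 0, -15], [0, 0, 0]],
    [[0, 0, 0], [0, 0, 0]],
    [[0, 0, 0], [0, 0, 0]],
    [[0, 0, 0], [0, 0, 0]],
    [[0, 0, 0], [0, 0, 0]],
  ],
)

```text
time: 23.53
eef_pos: [0.5138, 0.1244, 0.0996]
tcp_rot: [-0.534, 0.845, -0.001, 0.001]
contact_force: [-0.1, 0.5, -0.7]
opening: 0.544
finger_force: 41.5
```

```bash
python3 - <<'E'
from h import *
im,st=shot('wrist','w12'); np.save('st12.npy',st,allow_pickle=True); W=cal('wrist',st); print(st['eef_pos'],st['contact_force'])
h=cv2.cvtColor(im,cv2.COLOR_RGB2HSV)
m=cv2.inRange(h,(0,0,135),(180,30,255)); m=cv2.morphologyEx(m,cv2.MORPH_OPEN,np.ones((3,3)))
pts=[]
for u in range(222,287,4):
    y=np.flatnonzero(m[140:200,u]); pts.append((u,y[0]+139.5 if len(y) else None))
print(pts)
# front bottom outer edge of saucer at z .024
f=held(W,st,[p for p in pts if p[1]],st['eef_pos'][2]-.024,.03); print(f); print('want',tool(st,[.5117,.1221,.028]))
E
```

```text
[0.51376923 0.12439572 0.09957415] [-0.08427323  0.52501338 -0.68624856]
[(222, np.float64(171.5)), (226, np.float64(167.5)), (230, np.float64(165.5)), (234, np.float64(163.5)), (238, np.float64(161.5)), (242, np.float64(160.5)), (246, np.float64(159.5)), (250, np.float64(158.5)), (254, np.float64(158.5)), (258, np.float64(158.5)), (262, np.float64(158.5)), (266, np.float64(159.5)), (270, np.float64(160.5)), (274, np.float64(162.5)), (278, np.float64(163.5)), (282, np.float64(166.5)), (286, np.float64(169.5))]
(array([0.00258714, 0.00109832]), np.float64(0.0001240519579450897), array([0.00271268, 0.00109453, 0.02988464]))
want [0.00306048 0.00106079 0.07156758]
```

Call:
step_arm(
  increments=[
    [[-1.5, -0.5, -8], [0, 0, 0]],
    [[0, 0, -8], [0, 0, 0]],
    [[0, 0, -6], [0, 0, 0]],
    [[0, 0, -4], [0, 0, 0]],
    [[0, 0, -2], [0, 0, 0]],
    [[0, 0, 0], [0, 0, 0]],
    [[0, 0, 0], [0, 0, 0]],
  ],
)

```text
time: 24.17
eef_pos: [0.5109, 0.124, 0.0698]
tcp_rot: [-0.534, 0.845, 0.0, -0.0]
contact_force: [-0.6, 0.0, -1.2]
opening: 0.551
finger_force: 41.7
```

Call:
step_arm(
  increments=[
    [[0, 0, -1.5], [0, 0, 0]],
    [[0, 0, 0], [0, 0, 0]],
    [[0, 0, 0], [0, 0, 0]],
  ],
)

```text
time: 24.42
eef_pos: [0.5112, 0.124, 0.0687]
tcp_rot: [-0.534, 0.845, -0.0, 0.0]
contact_force: [-0.3, -0.8, -1.2]
opening: 0.548
finger_force: 41.7
```

Call:
step_arm(
  increments=[
    [[0, 0, -1.5], [0, 0, 0]],
    [[0, 0, 0], [0, 0, 0]],
    [[0, 0, 0], [0, 0, 0]],
  ],
)

```text
time: 24.67
eef_pos: [0.5115, 0.1239, 0.0677]
tcp_rot: [-0.534, 0.845, -0.0, 0.0]
contact_force: [-1.9, -0.7, 3.5]
opening: 0.546
finger_force: 42.0
```

Call:
step_arm(
  increments=[
    [[0, 0, 0], [0, 0, 0]],
    [[0, 0, 0], [0, 0, 0]],
    [[0, 0, 0], [0, 0, 0]],
    [[0, 0, 0], [0, 0, 0]],
    [[0, 0, 20], [0, 0, 0]],
    [[0, 0, 35], [0, 0, 0]],
    [[0, 0, 40], [0, 0, 0]],
    [[0, 0, 40], [0, 0, 0]],
  ],
  fingers=0.7,
)

```text
time: 25.33
eef_pos: [0.5102, 0.1239, 0.2026]
tcp_rot: [-0.534, 0.845, 0.001, -0.001]
contact_force: [1.3, 1.3, 0.3]
opening: 0.849
finger_force: 0.0
```

Call:
step_arm(
  increments=[
    [[0, 0, 40], [0, 0, 0]],
    [[0, 0, 30], [0, 0, 0]],
    [[0, 0, 0], [0, 0, 0]],
    [[0, 0, 0], [0, 0, 0]],
    [[0, 0, 0], [0, 0, 0]],
    [[0, 0, 0], [0, 0, 0]],
  ],
)

```text
time: 25.83
eef_pos: [0.51, 0.1239, 0.2697]
tcp_rot: [-0.534, 0.845, 0.001, -0.002]
contact_force: [-0.8, 0.7, -1.1]
opening: 0.853
finger_force: 0.0
```

```bash
python3 - <<'E'
from h import *
im,st=shot('wrist','w13'); np.save('st13.npy',st,allow_pickle=True); W=cal('wrist',st); print(st['eef_pos'],st['contact_force'])
d=np.array([np.cos(1.125),np.sin(1.125),0]);H=np.array([.5117,.1221,0])+.075*d; print('handle exp',H)
e=np.array([d[1],-d[0],0])
for s in(-1,1): print(proj(W,H+s*.048*e+[0,0,.17]))
b=blob(im,(150,60,360,300),(45,130,40),(72,255,255)); print('leaves',b,onz(W,*b[0],.086))
cv2.imwrite('pics/w13c.png',im[:,:,::-1])
E
```

```text
[0.51000407 0.12392234 0.2696501 ] [-0.81137264  0.65531806 -1.14279469]
handle exp [0.54403824 0.18977007 0.        ]
[311.57933952 287.62681041]
[187.84207368 287.73866616]
leaves ((251.12567901611328, 166.4388885498047), (40.0, 40.4), 789.5, (81, 87, 40, 40)) [0.50996158 0.1206397  0.086     ]
```

View pics/w13.png

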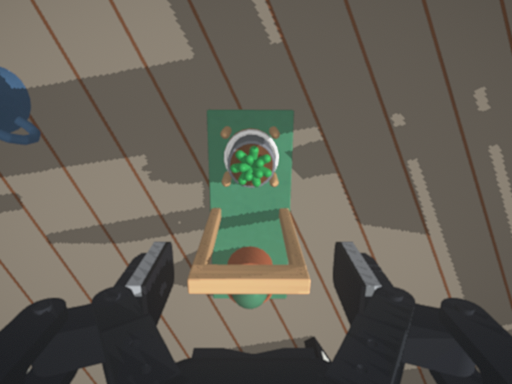

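The pot stands upright in the saucer between the pegs (250,160); the handle bar's top face spans (189–310, 278–293).

```bash
python3 - <<'E'
from h import *
im=cv2.imread('pics/w13.png')[:,:,::-1].copy(); st=np.load('st13.npy',allow_pickle=True).item(); W=cal('wrist',st)
g=cv2.cvtColor(im,cv2.COLOR_RGB2HSV)
print([(v,g[v,225].tolist()) for v in range(258,300,3)])
m=cv2.inRange(g,(8,60,90),(25,255,255))
for v in (270,284,288): 
    x=np.flatnonzero(m[v,170:330])+170; print(v,x[0],x[-1])
y=[np.flatnonzero(m[255:310,u])[[0,-1]]+255 for u in (205,225,275,295)]; print(y)
for u,v in ((249.5,278),(249.5,285.5),(249.5,293)): print(onz(W,u,v,.17))
# height check of bar's top from its 96 mm length
S=cal('scene'); s=cv2.imread('pics/scene0.png')[:,:,::-1].copy()
hs=cv2.cvtColor(s,cv2.COLOR_RGB2HSV); 
p,e=tri(W,(249.5,285.5),S,(301,150)); print(p,e)
E
```

```text
[(258, [70, 84, 103]), (261, [72, 88, 104]), (264, [37, 60, 110]), (267, [15, 101, 151]), (270, [16, 101, 151]), (273, [15, 101, 151]), (276, [15, 99, 149]), (279, [15, 106, 217]), (282, [18, 98, 231]), (285, [18, 99, 229]), (288, [17, 100, 229]), (291, [17, 100, 231]), (294, [45, 60, 148]), (297, [72, 90, 144])]
270 190 318
284 187 325
288 187 327
[array([255, 294]), array([265, 293]), array([265, 309]), array([255, 294])]
[0.5405255  0.18198253 0.17      ]
[0.54338075 0.18793417 0.17      ]
[0.54627921 0.19397589 0.17      ]
[0.54257858 0.18531839 0.17176989] 0.002737439236876395
```

Call:
step_arm(
  increments=[
    [[2.6, 5, 0], [0, 0, -0.1208]],
    [[2.6, 5, 0], [0, 0, -0.1208]],
    [[2.6, 5, 0], [0, 0, -0.1208]],
    [[2.6, 5, 0], [0, 0, -0.1208]],
    [[2.6, 5, 0], [0, 0, -0.1208]],
    [[2.6, 5, 0], [0, 0, -0.1208]],
    [[2.6, 5, 0], [0, 0, -0.1208]],
    [[2.6, 5, 0], [0, 0, -0.1208]],
  ],
)

```text
time: 26.55
eef_pos: [0.5313, 0.1641, 0.2698]
tcp_rot: [-0.077, 0.997, -0.0, -0.002]
contact_force: [-0.2, -0.2, -0.6]
opening: 0.851
finger_force: 0.0
```

Call:
step_arm(
  increments=[
    [[2.6, 5, 0], [0, 0, -0.1208]],
    [[2.6, 5, 0], [0, 0, -0.1208]],
    [[2.6, 5, 0], [0, 0, -0.1208]],
    [[2.6, 5, 0], [0, 0, -0.1208]],
    [[2.6, 5, 0], [0, 0, -0.1208]],
    [[0, 0, 0], [0, 0, 0]],
    [[0, 0, 0], [0, 0, 0]],
    [[0, 0, 0], [0, 0, 0]],
  ],
)

```text
time: 27.22
eef_pos: [0.5444, 0.1888, 0.2709]
tcp_rot: [0.219, 0.976, -0.0, -0.001]
contact_force: [0.6, -0.2, 0.2]
opening: 0.849
finger_force: 0.0
```

```bash
python3 - <<'E'
from h import *
im,st=shot('wrist','w14'); np.save('st14.npy',st,allow_pickle=True); W=cal('wrist',st); print(st['eef_pos'],st['tcp_rot'].round(4))
yaw=2*np.arctan2(st['tcp_rot'][1],st['tcp_rot'][0]); print('yaw',yaw)
print(proj(W,[.5436,.1886,.17]))
g=cv2.cvtColor(im,cv2.COLOR_RGB2HSV); m=cv2.inRange(g,(12,70,190),(22,255,255)); m[:, :200]=0; m[:,310:]=0
c=max(cv2.findContours(m,0,1)[0],key=cv2.contourArea); r=cv2.minAreaRect(c); print(r,cv2.boundingRect(c))
print(onz(W,*r[0],.17),tool(st,onz(W,*r[0],.17)))
bx=cv2.boxPoints(r); P=[onz(W,*q,.17) for q in bx]; print(np.round([np.linalg.norm(P[i]-P[i-1]) for i in range(4)],4)); 
k=max(range(4),key=lambda i:np.linalg.norm(P[i]-P[i-1])); a=P[k]-P[k-1]; print(np.arctan2(a[1],a[0]))
E
```

```text
[0.54443323 0.18876598 0.27087738] [ 2.185e-01  9.758e-01 -5.000e-04 -9.000e-04]
yaw 2.7010079229242736
[251.66375454 195.97675636]
((253.0, 184.5), (141.0, 18.0), 90.0) (244, 114, 19, 142)
[0.53629524 0.19310542 0.17      ] [0.00904672 0.0005845  0.10089162]
[0.1041 0.012  0.1041 0.0136]
2.692508889183293
```

```bash
python3 - <<'E'
from h import *
im=cv2.imread('pics/w14.png')[:,:,::-1].copy(); st=np.load('st14.npy',allow_pickle=True).item(); W=cal('wrist',st)
H=np.array([.5436,.1886,0]); e=np.array([np.cos(2.6965),np.sin(2.6965),0])
for s in (-1,1):
  for z in (.146,.17): print(s,z,proj(W,H+s*.048*e+[0,0,z]))
g=cv2.cvtColor(im,cv2.COLOR_RGB2HSV)
print([(v,g[v,253].tolist()) for v in list(range(104,140,3))+list(range(240,285,3))])
# pocket cross-check: terracotta / saucer blobs
b=blob(im,(20,80,200,280),(45,130,40),(72,255,255)); print('leaves',b,onz(W,*b[0],.086))
E
```

```text
-1 0.146 [251.6598585  242.27791974]
-1 0.17 [251.49158859 256.34438072]
1 0.146 [252.01044787 124.43470345]
1 0.17 [251.85742324 128.06948604]
[(104, [17, 40, 133]), (107, [17, 40, 133]), (110, [19, 60, 115]), (113, [26, 69, 152]), (116, [16, 104, 192]), (119, [15, 104, 192]), (122, [16, 105, 192]), (125, [16, 104, 193]), (128, [16, 106, 209]), (131, [18, 99, 230]), (134, [15, 106, 212]), (137, [16, 105, 212]), (240, [16, 105, 218]), (243, [16, 104, 218]), (246, [16, 103, 217]), (249, [16, 105, 217]), (252, [16, 103, 217]), (255, [16, 105, 201]), (258, [17, 40, 133]), (261, [17, 40, 133]), (264, [16, 42, 134]), (267, [16, 42, 133]), (270, [16, 42, 133]), (273, [16, 42, 133]), (276, [16, 42, 133]), (279, [17, 40, 133]), (282, [16, 42, 133])]
leaves ((172.4014434814453, 167.23391723632812), (38.5, 41.4), 797.5, (132, 69, 41, 39)) [0.50960495 0.12030267 0.086     ]
```

Call:
step_arm(
  increments=[
    [[-0.3, 0.4, -25], [0, 0, -0.005]],
    [[0, 0, -30], [0, 0, 0]],
    [[0, 0, -28], [0, 0, 0]],
    [[0, 0, -18], [0, 0, 0]],
    [[0, 0, -9], [0, 0, 0]],
    [[0, 0, -4], [0, 0, 0]],
    [[0, 0, 0], [0, 0, 0]],
    [[0, 0, 0], [0, 0, 0]],
  ],
  fingers=0.2,
)

```text
time: 27.93
eef_pos: [0.5455, 0.1894, 0.1594]
tcp_rot: [0.222, 0.975, 0.0, 0.001]
contact_force: [-0.6, 0.6, -0.5]
opening: 0.6
finger_force: 0.0
```

Call:
step_arm(
  increments=[
    [[0, 0, 0], [0, 0, 0]],
    [[0, 0, 0], [0, 0, 0]],
    [[0, 0, 0], [0, 0, 0]],
    [[0, 0, 0], [0, 0, 0]],
    [[0, 0, 0], [0, 0, 0]],
    [[0, 0, 0], [0, 0, 0]],
    [[0, 0, 0], [0, 0, 0]],
    [[0, 0, 0], [0, 0, 0]],
  ],
  fingers=-1,
  grip_force=90,
)

```text
time: 28.6
eef_pos: [0.5453, 0.1892, 0.1596]
tcp_rot: [0.222, 0.975, -0.0, 0.001]
contact_force: [-1.7, -2.1, 5.4]
opening: 0.145
finger_force: 89.0
```

Call:
step_arm(
  increments=[
    [[0, 0, 1], [0, 0, 0]],
    [[0, 0, 2], [0, 0, 0]],
    [[0, 0, 3], [0, 0, 0]],
    [[0, 0, 4], [0, 0, 0]],
    [[0, 0, 5], [0, 0, 0]],
    [[0, 0, 5], [0, 0, 0]],
    [[0, 0, 5], [0, 0, 0]],
    [[0, 0, 5], [0, 0, 0]],
  ],
)

```text
time: 29.27
eef_pos: [0.5446, 0.1894, 0.1885]
tcp_rot: [0.222, 0.975, 0.0, -0.0]
contact_force: [-0.4, -1.0, -6.4]
opening: 0.146
finger_force: 87.7
```

Call:
step_arm(
  increments=[
    [[0, 0, 5], [0, 0, 0]],
    [[0, 0, 6], [0, 0, 0]],
    [[0, 0, 7], [0, 0, 0]],
    [[0, 0, 7], [0, 0, 0]],
    [[0, 0, 7], [0, 0, 0]],
    [[0, 0, 7], [0, 0, 0]],
    [[0, 0, 7], [0, 0, 0]],
    [[0, 0, 6], [0, 0, 0]],
  ],
)

```text
time: 29.93
eef_pos: [0.5447, 0.1894, 0.2411]
tcp_rot: [0.222, 0.975, 0.0, 0.0]
contact_force: [-0.3, -0.4, -6.5]
opening: 0.15
finger_force: 87.7
```

Call:
step_arm(
  increments=[
    [[0, 0, 6], [0, 0, 0]],
    [[0, 0, 5], [0, 0, 0]],
    [[0, 0, 4], [0, 0, 0]],
    [[0, 0, 3], [0, 0, 0]],
    [[0, 0, 2], [0, 0, 0]],
    [[0, 0, 0], [0, 0, 0]],
    [[0, 0, 0], [0, 0, 0]],
    [[0, 0, 0], [0, 0, 0]],
  ],
)

```text
time: 30.6
eef_pos: [0.5444, 0.1893, 0.2596]
tcp_rot: [0.222, 0.975, -0.0, -0.0]
contact_force: [-0.5, -0.2, -6.1]
opening: 0.141
finger_force: 87.7
```

Call:
step_arm(
  increments=[
    [[0, 0, 0], [0, 0, 0]],
    [[0, 0, 0], [0, 0, 0]],
    [[0, 0, 0], [0, 0, 0]],
    [[0, 0, 0], [0, 0, 0]],
    [[0, 0, 0], [0, 0, 0]],
    [[0, 0, 0], [0, 0, 0]],
  ],
)

```text
time: 31.1
eef_pos: [0.5446, 0.1894, 0.26]
tcp_rot: [0.222, 0.975, 0.0, -0.0]
contact_force: [0.5, 1.2, -5.9]
opening: 0.148
finger_force: 87.7
```

```bash
python3 - <<'E'
from h import *
im,st=shot('wrist','w15'); W=cal('wrist',st); print(st['eef_pos'],st['tcp_rot'].round(4),st['contact_force'],st['wrist_torque'],np.abs(st['dq']).max())
sc,_=shot('scene','scene1'); sd,_=shot('side','side1'); S=cal('scene');D=cal('side')
b=blob(im,(20,20,230,300),(45,130,40),(72,255,255)); print('leaves',b,onz(W,*b[0],st['eef_pos'][2]-.158+.086))
# board corners by green mask in both fixed views
for n,i,a in (('scene',sc,'scene0'),('side',sd,'side0')):
    C=cal(n); h=cv2.cvtColor(i,cv2.COLOR_RGB2HSV); m=cv2.inRange(h,(65,90,40),(90,255,255)); m[:100]=0
    c=max(cv2.findContours(m,0,1)[0],key=cv2.contourArea); r=cv2.minAreaRect(c)
    d=np.array([np.cos(1.125),np.sin(1.125),0]);e=np.array([d[1],-d[0],0]);O=np.array([st['eef_pos'][0],st['eef_pos'][1],st['eef_pos'][2]-.158+.008])
    print(n,'obs',cv2.boundingRect(c)); q=np.array([proj(C,O+sx*.05*e+sy*.125*d) for sx in(-1,1) for sy in(-1,1)]); print('level box',q.min(0).round(),(q.max(0)-q.min(0)).round())
    df=cv2.absdiff(i,cv2.imread(f'pics/{a}.png')[:,:,::-1]).max(2)
    for nm,p in dict(mug=(.747,-.054,.04),phone=(.73,-.297,.005),pinkA=(.39,-.414,.03),pinkB=(.548,-.446,.03),orange=(.398,-.294,.03)).items():
        u,v=proj(C,p).astype(int); print(nm,df[v-12:v+12,u-12:u+12].mean().round(1),end=' ')
    print()
E
```

```text
[0.54457345 0.18937928 0.26001418] [ 0.2222  0.975   0.     -0.    ] [ 0.51781279  1.16407976 -5.90237521] [-0.00396962 -0.01814632 -0.03801453] 0.002835907327412713
leaves ((131.6235809326172, 206.7312469482422), (57.2, 64.2), 2009.5, (80, 159, 62, 58)) [0.50914787 0.12238803 0.18801418]
scene obs (274, 144, 10, 8)
level box [260. 149.] [83. 29.]
mug 5.5 phone 2.8 pinkA 2.4 pinkB 2.4 orange 2.4 
side obs (277, 194, 4, 6)
level box [219. 205.] [77. 56.]
mug 22.6 phone 8.5 pinkA 3.2 pinkB 9.6 orange 3.0
```

```bash
python3 -c "
from plant import sign_off; print(sign_off())"
```

```text
the job is handed in; nothing more can be done
None
```

The job is handed in: mat, saucer and pot were loaded in that order, and the arm ended holding the carrier by its handle, steady and about 10 cm above the desk. The first saucer grasp slid it about 17 mm across the desk without tipping it. The levelness check was indirect (near-zero wrist torque, leaves within about 2 mm of before the lift), and the final scene view showed no sign that the mug or phone had moved; I didn't check the frame.

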